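# Refit the roller pump's head and hold its pressure arm open

## Robot

A 7-joint arm with a two-finger parallel gripper is mounted at the origin on a cart in front of the work surface, level with it; the furniture and walls round the work are solid. World frame = base frame: x ahead of the robot, y to its left, z up, the work surface at z = 0. Lengths are in m, angles in rad, forces in N, time in s.
With the tool pointing down it reaches from about 0.375 to 0.925 m from the base axis. Payload 3.1 kg.
Tool frame: the origin (TCP) lies midway between the tips of the shut fingers; the grasp point (between the pads) lies 19 mm behind it (robot.grip_depth is the distance from the TCP to the grasp point, in m); z points along the fingers, y is the direction in which the jaws open and shut (so a half turn about z gives the same grasp; the last joint's range is limited). The gripper opens to 85 mm and grips with 20 to 120 N. Pads are 22 mm wide; open, the fingers measure 114 mm over their backs; the gripper's body (76 mm by 85 mm) begins 54 mm behind the grasp point. The pads swing forward as they close: fully open they stand 13 mm farther back than shut.
Start: joints at [-1.393, 0.383, 0.044, 1.598, -0.018, 1.161, -0.05], TCP at [0.177, 0.625, 0.231] pointing down, gripper open.
Joint ranges: [-2.61, 2.61], [-0.41, 2.15], [-1.48, 1.57], [0, 2.5], [-1.57, 4.71], [0.05, 1.97], [-2.85, 2.85]. Speed limits (rad/s): [2.79, 2.79, 3.14, 3.14, 3.14, 3.14, 3.14].

## Interface

Orientations are given as a rotation vector (axis times angle).
In Python, from plant import readout, camera, ticket, robot gives the robot as it stands.
- The arm moves only by the tool drive_tool, never from a script. Its argument "series" is a list of rows, each an object with "rot": the turn, a rotation vector about the world's x, y, z in rad, a list of three; "xyz": the shift along the world's x, y, z in cm, a list of three; "fingers": the opening, from 0 (shut) to 1 (fully open). In form: [{"rot": [wx, wy, wz], "xyz": [tx, ty, tz], "fingers": fingers}, ...]. A call has 1 to 10 rows; each row shifts and turns the commanded pose from where the row before left it; what a row does not reach is not made up. A row lasts 1/12 s, in which the tool goes at most 41.7 mm and 7.16 degrees, less where a joint would pass 70% of its speed; a pose out of reach is approached as far as the arm can. A call is refused whole if a number of a shift passes 4.17 or a number of a turn 0.125, either way. A call with a gripper value outside its range is refused whole. The fingers move at their own pace and stop on an object; the grip force is fixed at half the most. Time passes only in rows, so rows that do not move let the fingers close. It gives the time, the measured TCP pose, the force and the opening at its end, in the units of the state.
- readout.get_obs(): the state, without advancing time (a new reading comes with each control period).
- camera(name): name is "scene" or "top"; returns a dict with "frame" (400x640x3 uint8, red, green, blue), "mtx" (3x3 intrinsics, pixels), "origin" and "attitude" of the camera in the world. Camera axes: x right, y down, z forward; pixel columns grow to the right and rows downward; lengths in m; the calibration is good to about 2 mm. A picture is of the moment at which its call begins. There is no depth.
- ticket.close_job(): hands the job in, once; it reports no verdict.
The state is a dict: "time_s": time; "q": joint angles; "joint_velocities": joint speeds; "joint_efforts": joint torques, N m; "ee_pos": TCP position; "eef_rot": TCP orientation; "force": force on the tool from outside, world axes, zero at the start; "ft_torque": the same for the moment, N m; "gripper_width": finger opening in m.
Only numpy, scipy, OpenCV 4.12 (cv2) and the standard library are available. Lean on these libraries where they do the work, as an engineer would, in place of code of your own. Each camera call takes 0.05 s, during which the arm holds its last target.

## Task

The head of the small bench pump has been cleaned and stands beside it: lift it by the bar across its top, lower it over the two locating pins on the pump's deck until it sits fully home (it fits only one way round), and let go of the bar. Then take the finger post of the head's spring-loaded pressure arm, swing the arm out to its stop and keep it there so that tubing could be laid in; the program finishes while still holding the arm open against its spring, with the head still seated. Leave the other things on the bench as they stand.

Things in the scene. Friction and masses are not known exactly. Their poses are not given: they have to be found in the camera images.
- pump_drive: the fixed bench pump unit: a white box 180 x 150 mm with a black control panel on its -x face and a bare aluminium deck on top, 80 mm above the bench, bearing two steel pins and, at its centre, a drive coupling 22 mm wide, 10 mm tall. Origin: under the deck's centre, on the bench; z up. Position and yaw differ between runs, and it and the head may change sides.
- deck_seat (a point): point on the deck's top face, 80 mm above the pump unit's origin, axes as the pump unit's: the head is home when its origin lies here and its x axis points along this x axis
- pin_large (a point): foot of the 14 mm locating pin, on the deck's top face at deck-seat x -46, y +34 mm; both pins are 27 mm tall, bullet-nosed, straight for the lower 17 mm
- pin_small (a point): foot of the 10 mm locating pin, on the deck's top face at deck-seat x +46, y -34 mm
- pump_head: the loose pump head, about 0.85 kg with its arm, centre of mass near its middle: a grey base plate 132 (x) x 112 (y) x 30 mm, a steel rotor on it (top 54 mm above the underside) and over that a grip bar. Origin: centre of the underside; z up. In the underside, 28.5 mm deep: a 16 mm hole at x -46, y +34 mm, a 12 mm hole at x +46, y -34 mm, a 31 mm hole at the centre. Starts upright on the bench.
- bar_mid (a point): middle of the aluminium grip bar across the head's top, 71 mm above the underside on the head's centre line. The bar is 126 mm long along the head's x, 20 mm wide (y), from 63 to 79 mm above the underside, on legs at its ends (x -56 and +56 mm): grip it across its 20 mm from above
- pressure_arm (a joint): swing of the blue pressure arm about its upright pivot on the head, rad: 0 = closed by the rotor (a torsion spring keeps it there), 0.6 = out at its stop. It turns clockwise seen from above; the post moves towards the head's -y. Spring torque 0.25 N m closed, 0.55 N m at the stop (2 to 5 N at the post); springs shut when let go. Pushed hard past the stop, the head would rock on its pins.
- pivot_axis (a point): point on the arm's upright pivot axis, at head x -46, y -42 mm, 41 mm above the head's underside
- finger_post: the black round finger post, 14 mm across, standing on the free end of the arm; its foot (origin) is 47 mm and its top 76 mm above the head's underside; at joint 0 its axis is at head x +66, y -58 mm, 113 mm from the pivot. It turns with the arm.
- post_mid (a point): point on the finger post's axis, 16 mm above its foot, 63 mm above the head's underside: where to take it
- beaker: white plastic beaker, 65 mm wide, 80 mm tall, origin under its centre: bystander
- sample_rack: white sample rack, 27 x 140 x 58 mm, origin under its centre: bystander
- tip_box_pink: pink pipette tip box with clear lid, 99 x 123 x 90 mm, origin under its centre: bystander
- reagent_bottle: small bottle with red cap, 61 mm wide, 186 mm tall, origin under its centre, standing at the back left: bystander
- centrifuge_corner (a point): top of the near left corner of the big fixed centrifuge (teal, lid open), about 190 mm above the bench; its front runs from here 360 mm towards -y, its side towards +x. Carry the head past in front of this corner, or with its underside well above it

How it is judged:
On the way:
1. the head sits fully home on its pins, bar let go, arm closed (horizontal distance between pump_head and deck_seat below 0.004 m and z of pump_head in the frame of deck_seat below 0.003 m and angle between the x axis of pump_head and the x axis of deck_seat, either way round below 0.06 rad and angle between pump_head's own z axis and vertical below 0.04 rad and contact force between the fingers and pump_head below 0.2 N and value of joint pressure_arm below 0.1 rad), for 0.2 s.
At the end, for the whole second after the job is handed in: the fingers hold the arm at its stop by the finger post (joint above 0.54 of 0.60 rad, at least 1.5 N on the post) and the head rests on the pump fully home: within 4 mm sideways and 3 mm in height of the deck seat, x axes within 0.06 rad, tilted less than 0.05 rad, still (value of joint pressure_arm above 0.54 rad and contact force between the fingers and finger_post above 1.5 N and horizontal distance between pump_head and deck_seat below 0.004 m and z of pump_head in the frame of deck_seat below 0.003 m and angle between the x axis of pump_head and the x axis of deck_seat, either way round below 0.06 rad and angle between pump_head's own z axis and vertical below 0.05 rad and contact force between pump_head and pump_drive above 1 N and linear speed of pump_head below 0.02 m/s); the arm keeps its last pose, push and grip.
It fails at once if a bystander (beaker, sample rack, tip box, bottle) is pushed more than 30 mm (distance of any of beaker, sample_rack, tip_box_pink, reagent_bottle from where it was at the start of the episode above 0.03 m).
It also fails if it takes over 58 s, if anything falls off the work surface, if the arm or the gripper's body presses on something with over 40 N, if the wrist force passes 120 N, or if a joint passes its speed limit or range.

## Working session

There is one attempt and no reset: what is moved stays moved. The work goes in short steps, Python scripts to look and compute and a tool call to move; the robot and the scene stay as the last step left them, time stands still between calls to the robot, and variables do not carry over. Pictures are saved under pics/ and viewed, and the job is handed in when it is done.

Besides the shell and the picture viewer there is one more tool, called after ">>>" in YAML: its name, and indented under it one key for each argument. drive_tool: Moves the arm, as the interface text tells. Its arguments: {"type":"object","properties":{"series":{"type":"array","items":{"type":"object","properties":{"rot":{"type":"array","items":{"type":"number"}},"xyz":{"type":"array","items":{"type":"number"}},"fingers":{"type":"number"}}}}},"required":["series"]}

```bash
mkdir -p pics; ls; python3 - <<'E'
from plant import readout, camera, ticket, robot
import cv2
o=readout.get_obs(); print(o)
for n in("scene","top"):
    c=camera(n); cv2.imwrite(f"pics/{n}0.png",c["frame"][:,:,::-1]); print(n,c["mtx"],c["origin"],c["attitude"])
E
```

```text
pics
{'time_s': 0.0, 'q': array([-1.39279469,  0.38385786,  0.04382194,  1.59958165, -0.0179165 ,
        1.16118804, -0.04990989]), 'joint_velocities': array([-0.00019447,  0.000877  , -0.00031188, -0.00071039,  0.00068917,
        0.00029131,  0.00056837]), 'joint_efforts': array([-2.40644931e-05, -4.33465540e+01,  1.02465760e+00, -2.49508774e+01,
        1.06134531e-02,  1.11519668e-02, -1.87298944e-06]), 'ee_pos': array([0.17674369, 0.62452785, 0.22986864]), 'eef_rot': array([-0.43170737, -3.11154371,  0.00413347]), 'force': array([ 0.75885499, -0.56338768, -0.11556786]), 'ft_torque': array([ 0.01587518,  0.07523386, -0.02186533]), 'gripper_width': 0.08503202555698719}
scene [[511.16941153   0.         317.52473897]
 [  0.         511.16941153 206.96963238]
 [  0.           0.           1.        ]] [-0.55168978 -1.84186965  1.08693672] [-1.92739429  0.58129005 -0.343847  ]
top [[479.19477142   0.         323.44695111]
 [  0.         479.19477142 200.05548059]
 [  0.           0.           1.        ]] [ 0.24217787 -0.25641048  1.9120613 ] [-2.61841     1.37287474 -0.1480095 ]
```

View pics/scene0.png

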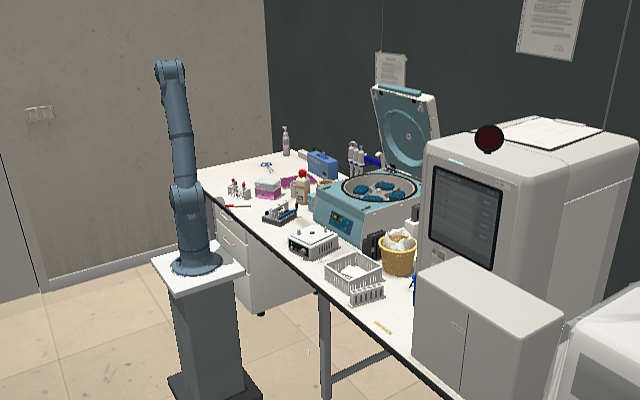

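View pics/top0.png

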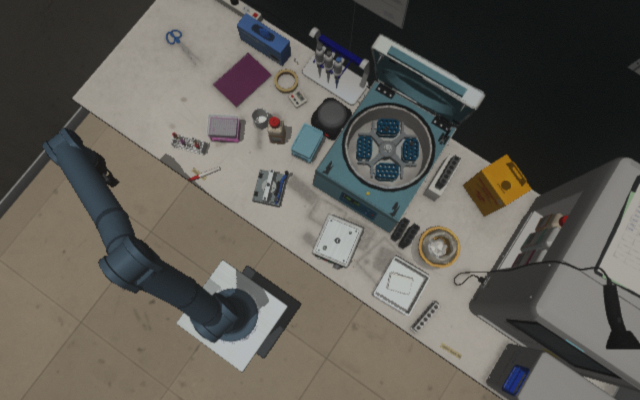

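The head is near top-picture (270,187) and the pump near (338,240). The arm is clear of both. I'll enlarge those areas.

```bash
cat > h.py <<'E'
import numpy as np, cv2
from scipy.spatial.transform import Rotation as R
from plant import readout, camera, ticket, robot
def snap(n,tag):
    c=camera(n); cv2.imwrite(f"pics/{tag}.png",c["frame"][:,:,::-1]); return c
def proj(c,P):
    P=np.atleast_2d(P); q=(P-c["origin"])@R.from_rotvec(c["attitude"]).as_matrix()
    q=q@np.array(c["mtx"]).T; return q[:,:2]/q[:,2:]
def ray(c,uv,z):
    d=R.from_rotvec(c["attitude"]).as_matrix()@np.linalg.solve(c["mtx"],[uv[0],uv[1],1]); o=np.array(c["origin"])
    return o+d*(z-o[2])/d[2]
def crop(c,x0,y0,w,h,s,tag):
    f=c["frame"][y0:y0+h,x0:x0+w,::-1]; f=cv2.resize(f,None,fx=s,fy=s,interpolation=cv2.INTER_CUBIC)
    for i in range(0,w,10): cv2.putText(f,str(x0+i),(i*s,8),0,.3,(0,255,0),1); cv2.line(f,(i*s,10),(i*s,14),(0,255,0),1)
    for i in range(0,h,10): cv2.putText(f,str(y0+i),(0,i*s+4),0,.3,(0,255,0),1)
    cv2.imwrite(f"pics/{tag}.png",f)
E
python3 - <<'E'
from h import *
c=camera("top"); crop(c,240,155,65,60,10,"t_head"); crop(c,300,205,75,70,8,"t_pump")
print([ray(c,p,0) for p in((270,187),(338,240))])
c=camera("scene"); crop(c,255,185,100,80,8,"s_both")
E
```

```text
[array([0.49736627, 0.17671212, 0.        ]), array([ 0.47565966, -0.17543715,  0.        ])]
```

View pics/t_head.png

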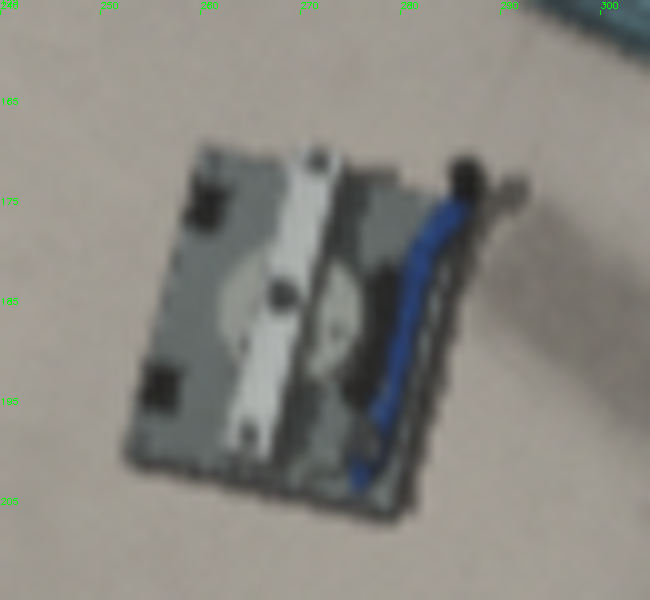

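View pics/t_pump.png

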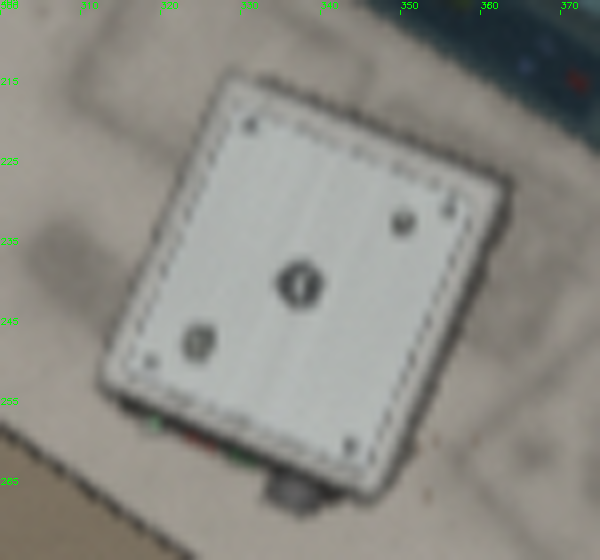

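View pics/s_both.png

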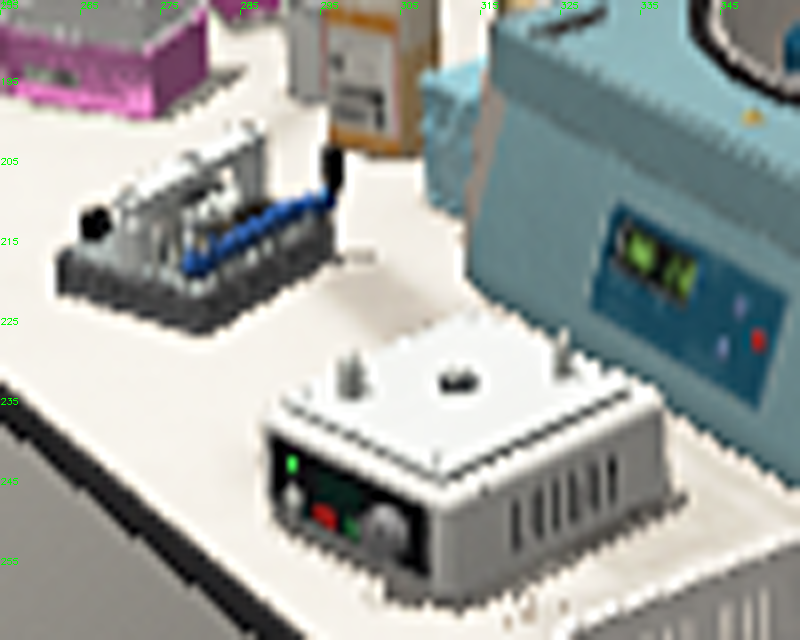

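```bash
cat > fit.py <<'E'
from h import *
from scipy.optimize import least_squares
def T(p,P): 
    c,s=np.cos(p[2]),np.sin(p[2]); P=np.atleast_2d(np.array(P,float))/1000
    return np.c_[p[0]+c*P[:,0]-s*P[:,1],p[1]+s*P[:,0]+c*P[:,1],P[:,2]]
def fit(obs,p0):
    f=lambda p:np.concatenate([(proj(c,T(p,P))-np.array(uv)).ravel() for c,P,uv in obs])
    r=least_squares(f,p0,loss='soft_l1'); return r.x,f(r.x).reshape(-1,2)
E
python3 - <<'E'
from fit import *
ct=camera("top"); cs=camera("scene")
d=lambda L,x0,y0,s:[((u+.5)/s-.5+x0,(v+.5)/s-.5+y0) for u,v in L]
pt=(ct,[[0,0,90],[-46,34,104],[46,-34,104],[-90,-75,80],[-90,75,80],[90,75,80],[90,-75,80]],d([(299,284),(198,342),(402,222),(375,500),(102,382),(230,72),(512,182)],300,205,8))
ps=(cs,[[-46,34,107],[46,-34,107],[-46,34,80],[46,-34,80],[0,0,85]],d([(350,352),(563,335),(353,398),(565,377),(459,382)],255,185,8))
for o in([pt],[pt,ps]):
    p,r=fit(o,[.476,-.175,0.]); print(p,r.round(1).tolist())
ht=(ct,[[0,0,79],[66,-58,76],[-66,56,30],[66,56,30]],d([(283,296),(466,172),(127,458),(205,150)],240,155,10))
hs=(cs,[[66,-58,76],[-66,-56,0],[66,-58,47]],d([(333,148),(200,335),(331,205)],255,185,8))
for o in([ht],[ht,hs]):
    q,r=fit(o,[.497,.177,0.1]); print(q,r.round(1).tolist())
print("corner",ray(ct,(315,180),.19),ray(cs,(315.5,190),.19))
np.save("pq.npy",[p,q])
def draw(c,x0,y0,w,h,s,tag,lines):
    f=cv2.resize(c["frame"][y0:y0+h,x0:x0+w,::-1],None,fx=s,fy=s,interpolation=cv2.INTER_CUBIC)
    for pp,L,col in lines:
        uv=((proj(c,T(pp,L))-[x0,y0]+.5)*s-.5)
        cv2.polylines(f,[np.round(uv*16).astype(np.int32)],False,col,1,cv2.LINE_AA,4)
    cv2.imwrite(f"pics/{tag}.png",f)
def box(a,b,z): return [[-a,-b,z],[a,-b,z],[a,b,z],[-a,b,z],[-a,-b,z]]
def circ(x,y,r,z): return [[x+r*np.cos(t),y+r*np.sin(t),z] for t in np.linspace(0,6.3,25)]
HL=[(q,box(66,56,30),(0,255,255)),(q,box(66,56,0),(0,0,255)),(q,box(63,10,79),(0,255,0)),(q,circ(66,-58,7,76),(255,0,255)),(q,circ(-46,-42,4,41),(255,0,255))]
PL=[(p,box(90,75,80),(0,255,255)),(p,box(90,75,0),(0,0,255)),(p,circ(-46,34,7,97),(255,0,255)),(p,circ(46,-34,5,97),(255,0,255)),(p,circ(0,0,11,90),(0,255,0)),(p,circ(-46,34,7,80),(255,0,0)),(p,circ(46,-34,5,80),(255,0,0))]
draw(ct,240,155,65,60,10,"o_head",HL);draw(ct,300,205,75,70,8,"o_pump",PL);draw(cs,255,185,100,80,8,"o_s",HL+PL)
a=cv2.imread("pics/o_head.png");b=cv2.imread("pics/o_pump.png")
E
```

```text
[ 0.46288886 -0.17690188  0.20247493] [[0.3, -0.0], [0.0, -0.1], [0.4, -0.3], [-0.2, 2.8], [-2.4, 2.0], [-0.0, -1.9], [0.5, -0.7]]
[ 0.46305323 -0.17682178  0.2030317 ] [[0.3, -0.1], [0.0, -0.1], [0.5, -0.4], [-0.2, 2.7], [-2.4, 2.0], [-0.0, -2.0], [0.5, -0.8], [0.1, 0.1], [0.0, 0.0], [-0.1, -0.0], [-0.1, 0.4], [-0.1, -0.2]]
[0.49081973 0.17066929 0.40077553] [[0.3, 0.4], [0.1, -0.0], [-0.1, -0.0], [-0.3, -0.3]]
[0.49019883 0.17109016 0.3931012 ] [[0.1, 0.4], [0.0, 0.2], [-0.4, -0.1], [-0.4, -0.4], [0.0, 0.2], [0.2, 1.0], [0.5, -1.5]]
corner [0.58842671 0.01232476 0.19      ] [ 0.59509545 -0.00343911  0.19      ]
```

View pics/o_head.png

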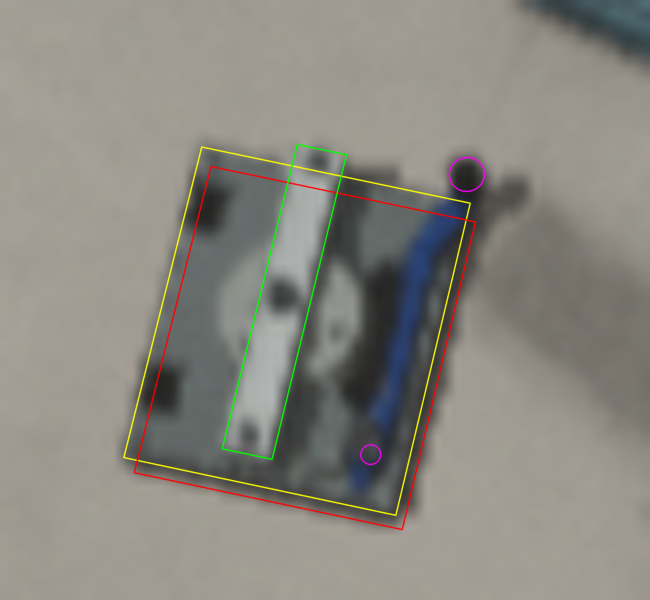

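View pics/o_pump.png

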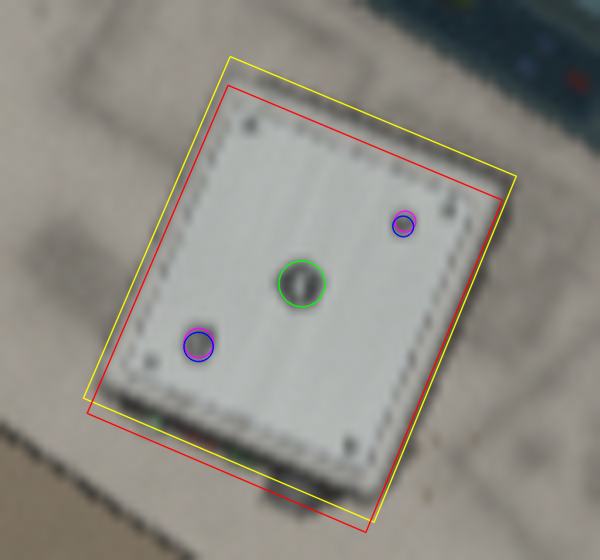

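View pics/o_s.png

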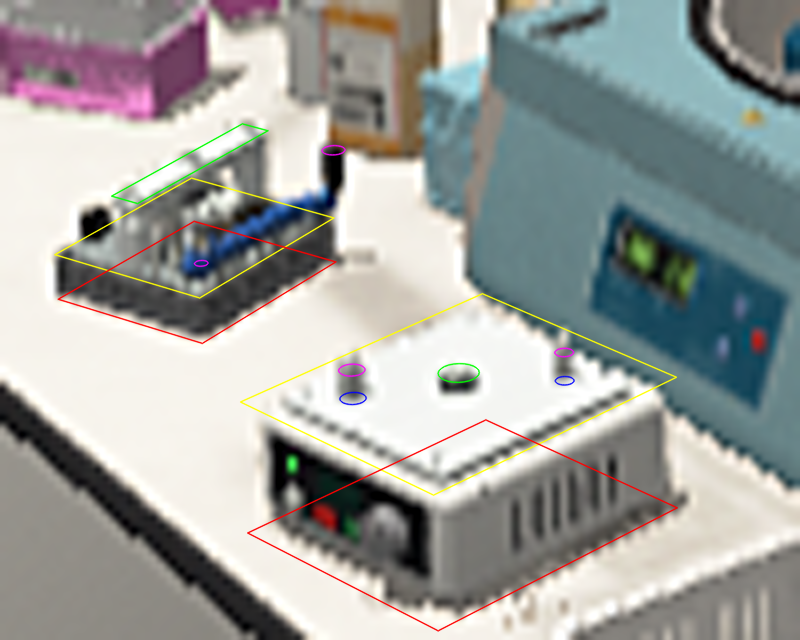

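```bash
cat >> fit.py <<'E'
def draw(c,x0,y0,w,h,s,tag,lines):
    f=cv2.resize(c["frame"][y0:y0+h,x0:x0+w,::-1],None,fx=s,fy=s,interpolation=cv2.INTER_CUBIC)
    for pp,L,col in lines:
        uv=((proj(c,T(pp,L))-[x0,y0]+.5)*s-.5)
        cv2.polylines(f,[np.round(uv*16).astype(np.int32)],False,col,1,cv2.LINE_AA,4)
    cv2.imwrite(f"pics/{tag}.png",f)
def box(a,b,z): return [[-a,-b,z],[a,-b,z],[a,b,z],[-a,b,z],[-a,-b,z]]
def circ(x,y,r,z): return [[x+r*np.cos(t),y+r*np.sin(t),z] for t in np.linspace(0,6.3,25)]
def HL(q,dz=0,j=0): 
    a=-np.arctan2(16,112)-j; X=-46+113.1*np.cos(a); Y=-42+113.1*np.sin(a)
    return [(q,box(66,56,30+dz),(0,255,255)),(q,box(66,56,dz),(0,0,255)),(q,box(63,10,79+dz),(0,255,0)),(q,circ(X,Y,7,76+dz),(255,0,255))]
def PL(p): return [(p,circ(-46,34,7,97),(255,0,255)),(p,circ(46,-34,5,97),(255,0,255)),(p,circ(0,0,11,90),(0,255,0)),(p,circ(-46,34,7,80),(255,0,0)),(p,circ(46,-34,5,80),(255,0,0))]
def d(L,x0,y0,s): return [((u+.5)/s-.5+x0,(v+.5)/s-.5+y0) for u,v in L]
E
python3 - <<'E'
from fit import *
ct=camera("top"); cs=camera("scene")
pt=(ct,[[0,0,90],[-46,34,100],[46,-34,100]],d([(299,285),(198,342),(402,222)],300,205,8))
ps=(cs,[[-46,34,107],[46,-34,107],[-46,34,80],[46,-34,80],[0,0,85]],d([(350,352),(563,335),(353,398),(565,377),(459,382)],255,185,8))
for o in([pt],[ps],[pt,ps]):
    p,r=fit(o,[.476,-.175,0.]); print(p,r.round(1).tolist())
ht=(ct,[[0,0,79],[56,0,79],[-56,0,79],[66,-58,76],[-66,56,30],[66,56,30]],d([(283,296),(319,161),(249,435),(466,172),(127,458),(205,150)],240,155,10))
hs=(cs,[[66,-58,76],[-66,-56,0],[63,10,79],[-63,10,79]],d([(333,148),(200,337),(245,124),(113,193)],255,185,8))
for o in([ht],[hs],[ht,hs]):
    q,r=fit(o,[.497,.177,0.1]); print(q,r.round(1).tolist())
np.save("pq.npy",[p,q])
o=readout.get_obs(); M=R.from_rotvec(o["eef_rot"]).as_matrix(); print(M.round(3)); print("jaw yaw",np.arctan2(M[1,1],M[0,1]))
print(robot.grip_depth)
# edge yaw of pump box
a,b=[ray(ct,x,.08) for x in d([(102,382),(230,72)],300,205,8)]; print(np.arctan2(*(b-a)[1::-1]))
a,b=[ray(ct,x,.08) for x in d([(375,500),(512,182)],300,205,8)]; print(np.arctan2(*(b-a)[1::-1]))
E
```

```text
[ 0.46205175 -0.17638334  0.20270308] [[0.1, -0.1], [-0.2, 0.1], [0.2, -0.1]]
[ 0.46351501 -0.17627264  0.21510033] [[0.1, 0.1], [0.0, -0.1], [-0.0, -0.0], [-0.1, 0.3], [-0.0, -0.2]]
[ 0.46272771 -0.17658241  0.20565195] [[0.2, -0.2], [-0.0, 0.1], [0.3, -0.2], [-0.0, 0.1], [-0.1, 0.0], [-0.1, 0.0], [-0.2, 0.4], [-0.2, -0.2]]
[0.49091089 0.17111337 0.39617532] [[0.2, 0.3], [-0.1, 0.3], [0.3, 0.0], [0.1, -0.0], [-0.2, -0.2], [-0.3, -0.5]]
[0.49271629 0.17416495 0.37695064] [[0.2, 0.0], [0.1, 0.4], [-0.1, -0.4], [-0.2, -0.1]]
[0.49097991 0.17136449 0.39191316] [[0.2, 0.2], [-0.1, 0.3], [0.2, -0.1], [0.1, 0.0], [-0.3, -0.3], [-0.3, -0.6], [0.1, 0.2], [0.3, 0.7], [-0.3, -0.1], [-0.1, 0.3]]
[[-0.962  0.272 -0.   ]
 [ 0.272  0.962 -0.   ]
 [-0.    -0.    -1.   ]]
jaw yaw 1.2949845375687967
0.0187
0.21677281364404027
0.18678481070125702
```

>>> drive_tool:
  series:
    - {"xyz":[2.1,-3.0,0],"rot":[0,0,0.045],"fingers":1}
    - {"xyz":[2.1,-3.0,0],"rot":[0,0,0.045],"fingers":1}
    - {"xyz":[2.1,-3.0,0],"rot":[0,0,0.045],"fingers":1}
    - {"xyz":[2.1,-3.0,0],"rot":[0,0,0.045],"fingers":1}
    - {"xyz":[2.1,-3.0,0],"rot":[0,0,0.045],"fingers":1}
    - {"xyz":[2.1,-3.0,0],"rot":[0,0,0.045],"fingers":1}
    - {"xyz":[2.1,-3.0,0],"rot":[0,0,0.045],"fingers":1}
    - {"xyz":[2.1,-3.0,0],"rot":[0,0,0.045],"fingers":1}
    - {"xyz":[2.1,-3.0,0],"rot":[0,0,0.045],"fingers":1}
    - {"xyz":[2.1,-3.0,0],"rot":[0,0,0.045],"fingers":1}

```text
time_s: 1.23
ee_pos: [0.3878, 0.3239, 0.2316]
eef_rot: [-0.277, 3.129, 0.001]
force: [1.0, 0.8, -0.8]
gripper_width: 0.0853
```

>>> drive_tool:
  series:
    - {"xyz":[2.1,-3.0,0],"rot":[0,0,0.045],"fingers":1}
    - {"xyz":[2.1,-3.0,0],"rot":[0,0,0.045],"fingers":1}
    - {"xyz":[2.1,-3.0,0],"rot":[0,0,0.045],"fingers":1}
    - {"xyz":[2.1,-3.0,0],"rot":[0,0,0.045],"fingers":1}
    - {"xyz":[2.0,-3.0,0],"rot":[0,0,0.04],"fingers":1}
    - {"xyz":[0,0,-3],"rot":[0,0,0],"fingers":1}
    - {"xyz":[0,0,-3],"rot":[0,0,0],"fingers":1}
    - {"xyz":[0,0,-1],"rot":[0,0,0],"fingers":1}
    - {"xyz":[0,0,0],"rot":[0,0,0],"fingers":1}
    - {"xyz":[0,0,0],"rot":[0,0,0],"fingers":1}

```text
time_s: 2.07
ee_pos: [0.4906, 0.1759, 0.1613]
eef_rot: [0.617, -3.08, 0.0]
force: [0.8, -0.2, 0.3]
gripper_width: 0.0855
```

```bash
cat > st.py <<'E'
from fit import *
np.set_printoptions(precision=4,suppress=True)
def st():
    o=readout.get_obs(); M=R.from_rotvec(o["eef_rot"]).as_matrix()
    print(o["time_s"],o["ee_pos"],"hyaw",np.arctan2(M[1,1],M[0,1])-np.pi/2,"tilt",M[:2,2],"F",o["force"],o["ft_torque"],"w",o["gripper_width"],"q",o["q"]); return o
E
python3 - <<'E'
from st import *
st(); p,q=np.load("pq.npy"); print(p,q)
c=camera("top"); draw(c,240,155,65,60,10,"a1",HL(q)); c=camera("scene"); draw(c,235,165,100,80,8,"a2",HL(q))
E
```

```text
2.0667 [0.4906 0.1759 0.1613] hyaw 0.3954111080230036 tilt [-0.0008 -0.0004] F [ 0.7562 -0.2118  0.3316] [ 0.0397 -0.018  -0.0146] w 0.08545319865155095 q [-0.7158  0.2242  0.3272  1.9843 -0.088   0.9474  1.6215]
[ 0.4627 -0.1766  0.2057] [0.491  0.1714 0.3919]
```

View pics/a2.png

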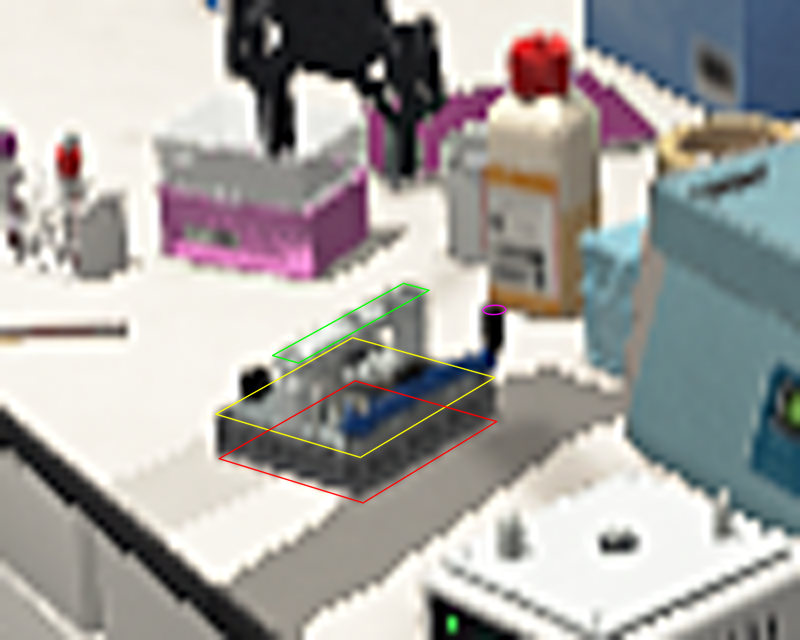

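View pics/a1.png

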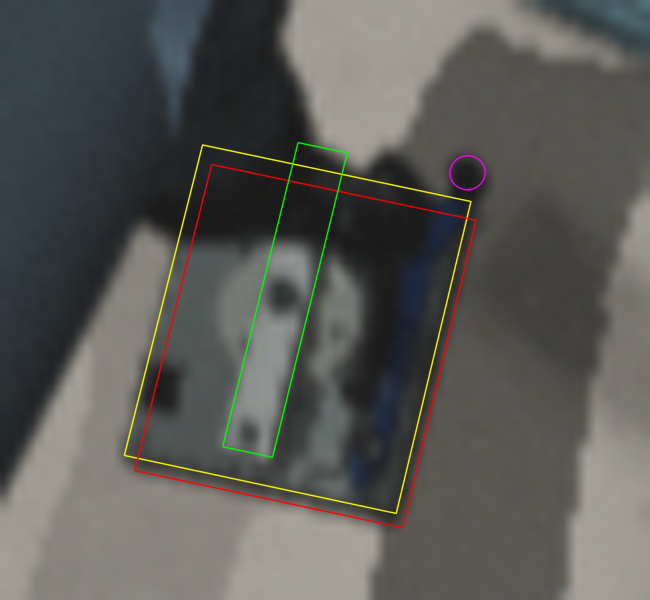

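The overlay fits to within about 1 px. Next I centre over the bar, descend and close.

>>> drive_tool:
  series:
    - {"xyz":[0.05,-0.45,0],"rot":[0,0,-0.002],"fingers":1}
    - {"xyz":[0,0,-2],"rot":[0,0,0],"fingers":1}
    - {"xyz":[0,0,-2],"rot":[0,0,0],"fingers":0.8}
    - {"xyz":[0,0,-2],"rot":[0,0,0],"fingers":0.7}
    - {"xyz":[0,0,-2],"rot":[0,0,0],"fingers":0.7}
    - {"xyz":[0,0,-1.5],"rot":[0,0,0],"fingers":0.7}
    - {"xyz":[0,0,-0.8],"rot":[0,0,0],"fingers":0.7}
    - {"xyz":[0,0,0],"rot":[0,0,0],"fingers":0.7}
    - {"xyz":[0,0,0],"rot":[0,0,0],"fingers":0.7}

```text
time_s: 2.92
ee_pos: [0.4921, 0.1712, 0.059]
eef_rot: [-0.612, 3.08, 0.0]
force: [-0.4, -0.0, 0.0]
gripper_width: 0.0603
```

```bash
python3 - <<'E'
from st import *
st(); p,q=np.load("pq.npy")
c=camera("scene"); crop(c,235,165,100,80,8,"b2")
E
```

```text
2.9167 [0.4921 0.1712 0.059 ] hyaw 0.3924372951501436 tilt [0.001  0.0004] F [-0.3804 -0.018   0.0402] [-0.0171  0.0083 -0.0238] w 0.06025890237824659 q [-0.6739  0.3836  0.2994  2.0452 -0.1654  0.7341  1.6913]
```

View pics/b2.png

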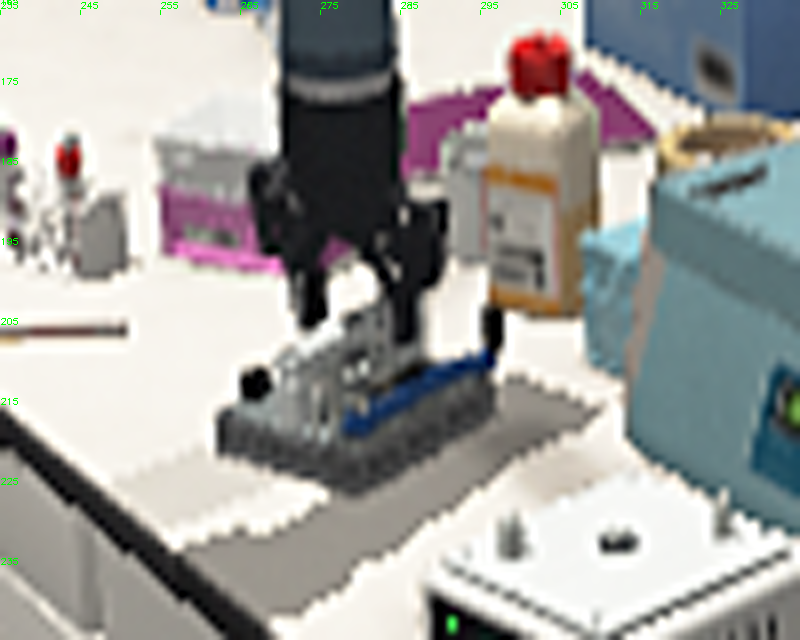

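>>> drive_tool:
  series:
    - {"xyz":[0,0,-0.2],"rot":[0,0,0],"fingers":0.4}
    - {"xyz":[0,0,0],"rot":[0,0,0],"fingers":0.3}
    - {"xyz":[0,0,0],"rot":[0,0,0],"fingers":0.2}
    - {"xyz":[0,0,0],"rot":[0,0,0],"fingers":0}
    - {"xyz":[0,0,0],"rot":[0,0,0],"fingers":0}
    - {"xyz":[0,0,0],"rot":[0,0,0],"fingers":0}
    - {"xyz":[0,0,0],"rot":[0,0,0],"fingers":0}
    - {"xyz":[0,0,0],"rot":[0,0,0],"fingers":0}

```text
time_s: 3.63
ee_pos: [0.492, 0.1716, 0.0572]
eef_rot: [-0.612, 3.08, 0.001]
force: [-0.4, 1.2, 6.1]
gripper_width: 0.0186
```

```bash
python3 - <<'E'
from st import *
st()
E
```

```text
3.6333 [0.492  0.1716 0.0572] hyaw 0.3922354871874527 tilt [0.0007 0.0011] F [-0.3867  1.1929  6.093 ] [ 0.092   0.3423 -0.0442] w 0.018588709512387423 q [-0.673   0.3867  0.298   2.0459 -0.1679  0.7304  1.6926]
```

>>> drive_tool:
  series:
    - {"xyz":[0,0,1],"rot":[0,0,0],"fingers":0}
    - {"xyz":[0,0,2],"rot":[0,0,0],"fingers":0}
    - {"xyz":[0,0,2.5],"rot":[0,0,0],"fingers":0}
    - {"xyz":[0,0,2.5],"rot":[0,0,0],"fingers":0}
    - {"xyz":[0,0,2.5],"rot":[0,0,0],"fingers":0}
    - {"xyz":[0,0,2.5],"rot":[0,0,0],"fingers":0}
    - {"xyz":[0,0,1],"rot":[0,0,0],"fingers":0}
    - {"xyz":[0,0,0],"rot":[0,0,0],"fingers":0}
    - {"xyz":[0,0,0],"rot":[0,0,0],"fingers":0}

```text
time_s: 4.38
ee_pos: [0.4903, 0.1704, 0.1949]
eef_rot: [0.612, -3.079, 0.001]
force: [-0.8, -0.2, -8.3]
gripper_width: 0.0187
```

```bash
python3 - <<'E'
from st import *
st(); p,q=np.load("pq.npy")
c=camera("top"); draw(c,225,135,80,75,8,"c1",HL(q,142)); c=camera("scene"); draw(c,235,145,100,80,8,"c2",HL(q,142))
E
```

```text
4.3833 [0.4903 0.1704 0.1949] hyaw 0.3921586196043918 tilt [-0.0021 -0.001 ] F [-0.8109 -0.1588 -8.3336] [ 0.0373  0.0858 -0.0205] w 0.01871164195290014 q [-0.7224  0.1772  0.3403  1.9595 -0.069   1.0183  1.6123]
```

View pics/c2.png

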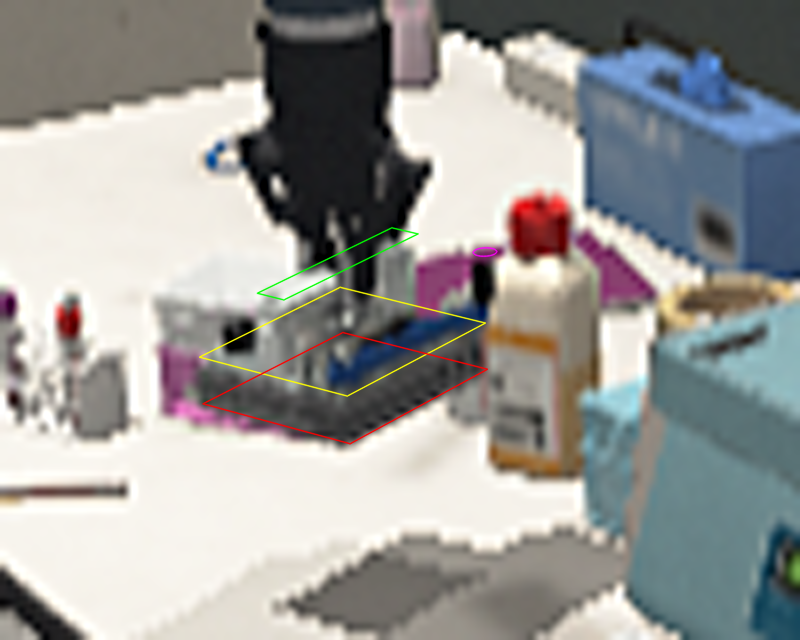

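View pics/c1.png

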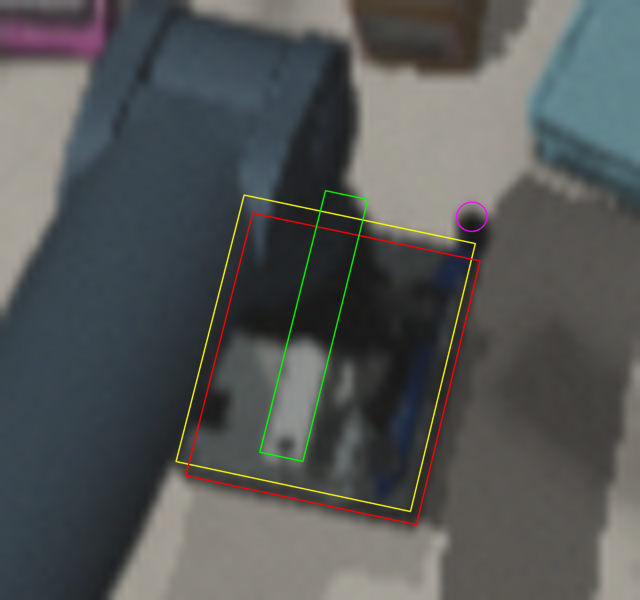

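>>> drive_tool:
  series:
    - {"xyz":[-1.0,-1.0,0],"rot":[0,0,0],"fingers":0}
    - {"xyz":[-1.5,-2.0,0],"rot":[0,0,-0.02],"fingers":0}
    - {"xyz":[-1.5,-3.0,0],"rot":[0,0,-0.02],"fingers":0}
    - {"xyz":[-1.0,-3.0,0],"rot":[0,0,-0.02],"fingers":0}
    - {"xyz":[0,-3.0,0],"rot":[0,0,-0.02],"fingers":0}
    - {"xyz":[0,-3.0,0],"rot":[0,0,-0.02],"fingers":0}
    - {"xyz":[0,-3.0,0],"rot":[0,0,-0.02],"fingers":0}
    - {"xyz":[0,-3.0,0],"rot":[0,0,-0.02],"fingers":0}
    - {"xyz":[0,-3.0,0],"rot":[0,0,-0.02],"fingers":0}
    - {"xyz":[0,-3.0,0],"rot":[0,0,-0.027],"fingers":0}

```text
time_s: 5.32
ee_pos: [0.4394, -0.1004, 0.1944]
eef_rot: [0.32, -3.121, -0.0]
force: [-0.2, -0.7, -7.7]
gripper_width: 0.0188
```

>>> drive_tool:
  series:
    - {"xyz":[0,-3.0,0],"rot":[0,0,0],"fingers":0}
    - {"xyz":[0.3,-2.5,0],"rot":[0,0,0],"fingers":0}
    - {"xyz":[1.0,-1.5,0],"rot":[0,0,0],"fingers":0}
    - {"xyz":[1.0,-0.7,0],"rot":[0,0,0],"fingers":0}
    - {"xyz":[0,0,0],"rot":[0,0,0],"fingers":0}
    - {"xyz":[0,0,0],"rot":[0,0,0],"fingers":0}
    - {"xyz":[0,0,0],"rot":[0,0,0],"fingers":0}

```text
time_s: 5.9
ee_pos: [0.4626, -0.175, 0.1946]
eef_rot: [0.322, -3.12, -0.002]
force: [-0.7, 0.3, -8.7]
gripper_width: 0.0186
```

```bash
python3 - <<'E'
from st import *
o=st(); p,q=np.load("pq.npy")
e=o["ee_pos"]; y=0.2052
g=np.array([e[0]-.001,e[1],y]); dz=(e[2]-.0572)*1000
c=camera("top"); draw(c,295,195,80,75,8,"d1",HL(g,dz)); draw(c,295,195,80,75,8,"d1r",[]);c=camera("scene"); draw(c,255,170,100,80,8,"d2",HL(g,dz)+PL(p));draw(c,255,170,100,80,8,"d2r",[])
E
```

```text
5.9 [ 0.4626 -0.175   0.1946] hyaw 0.20586339131328946 tilt [-0.0048  0.001 ] F [-0.7233  0.3404 -8.7449] [ 0.0893  0.0171 -0.0056] w 0.018580898596067815 q [-0.3443  0.1435  0.6757  2.0242 -0.105   1.0125  2.1593]
```

View pics/d2.png

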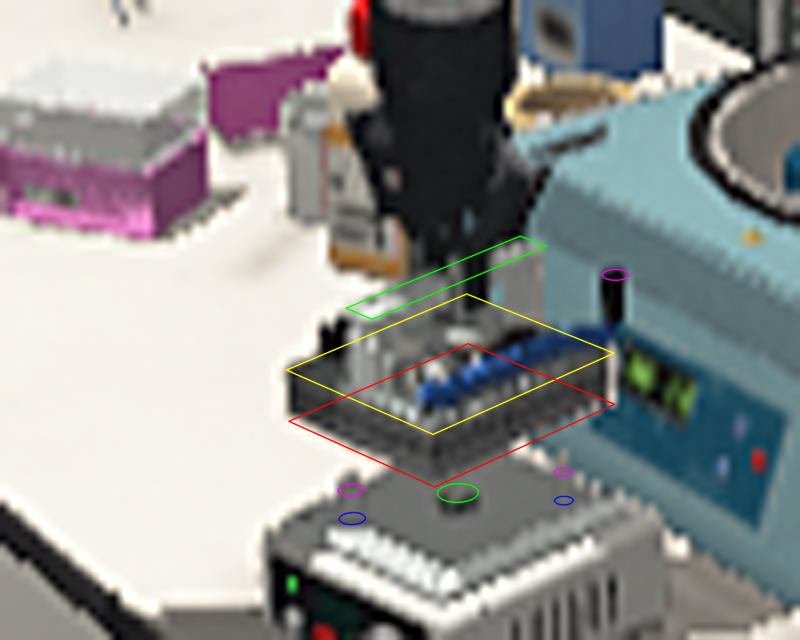

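View pics/d1.png

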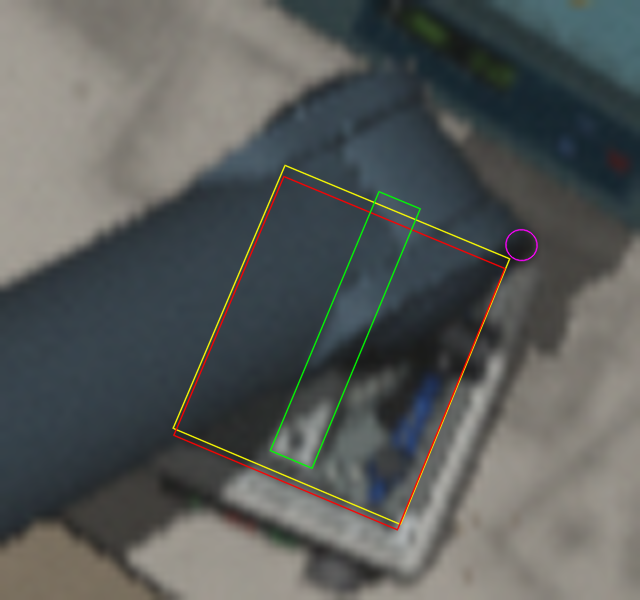

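View pics/d1r.png

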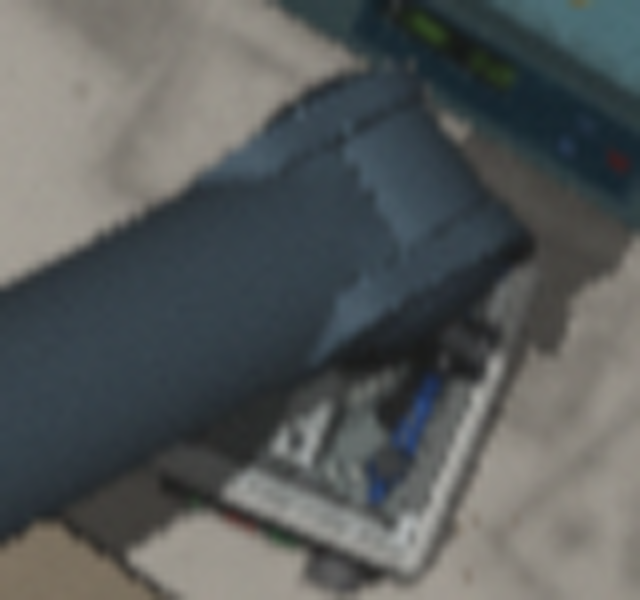

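View pics/d2r.png

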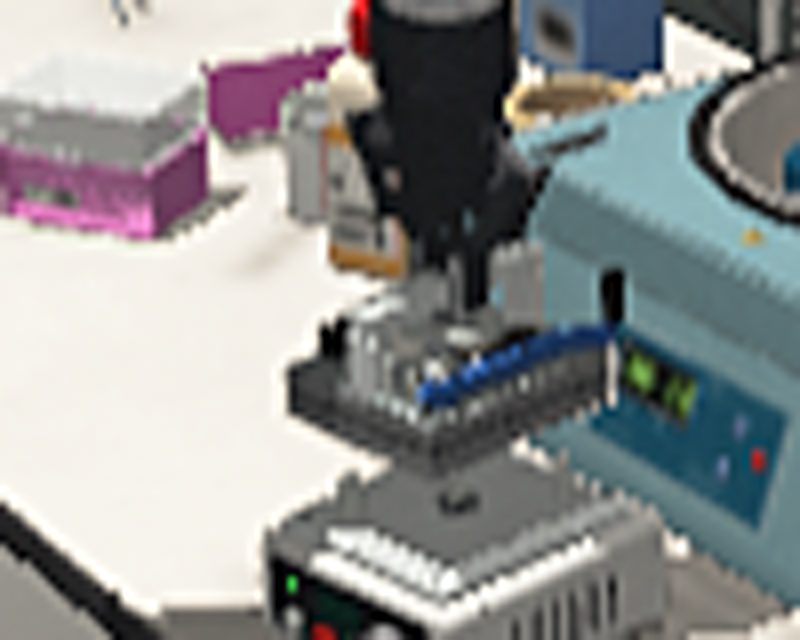

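>>> drive_tool:
  series:
    - {"xyz":[0.08,-0.12,-1.0],"rot":[0,0,0],"fingers":0}
    - {"xyz":[0,0,-1.0],"rot":[0,0,0],"fingers":0}
    - {"xyz":[0,0,-0.7],"rot":[0,0,0],"fingers":0}
    - {"xyz":[0,0,0],"rot":[0,0,0],"fingers":0}
    - {"xyz":[0,0,0],"rot":[0,0,0],"fingers":0}
    - {"xyz":[0,0,0],"rot":[0,0,0],"fingers":0}

```text
time_s: 6.5
ee_pos: [0.4653, -0.1773, 0.1692]
eef_rot: [0.322, -3.125, 0.0]
force: [1.7, -0.2, -7.8]
gripper_width: 0.0187
```

```bash
python3 - <<'E'
from st import *
o=st(); p,q=np.load("pq.npy")
e=o["ee_pos"]; y=0.2058
g=np.array([e[0]-.001,e[1]-.0002,y]); dz=(e[2]-.0572)*1000
c=camera("scene"); draw(c,270,180,80,60,10,"e2",HL(g,dz)+PL(p));draw(c,270,180,80,60,10,"e2r",[])
E
```

```text
6.5 [ 0.4653 -0.1773  0.1692] hyaw 0.20525395420105852 tilt [-0.0001 -0.0003] F [ 1.6838 -0.1848 -7.804 ] [ 0.0267 -0.0858 -0.0605] w 0.018658298619674794 q [-0.3275  0.1888  0.6714  2.0431 -0.1432  0.9548  2.1944]
```

View pics/e2.png

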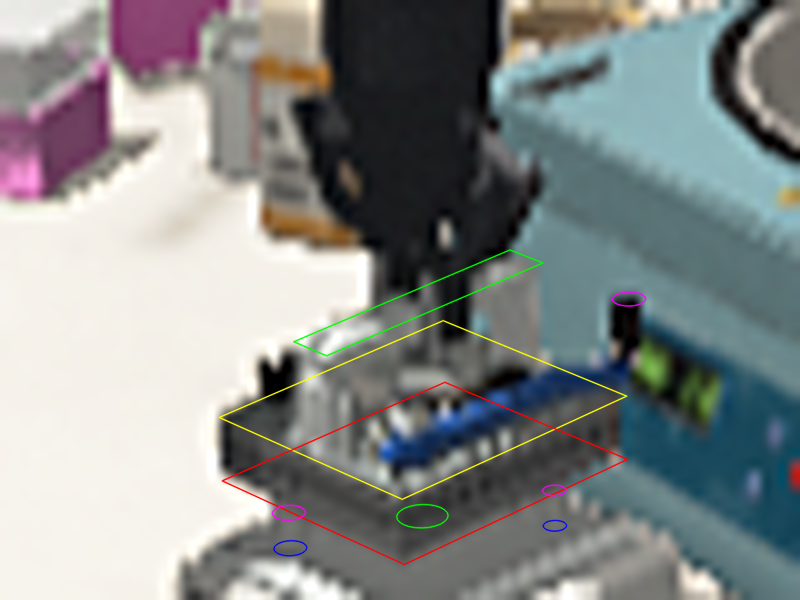

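View pics/e2r.png

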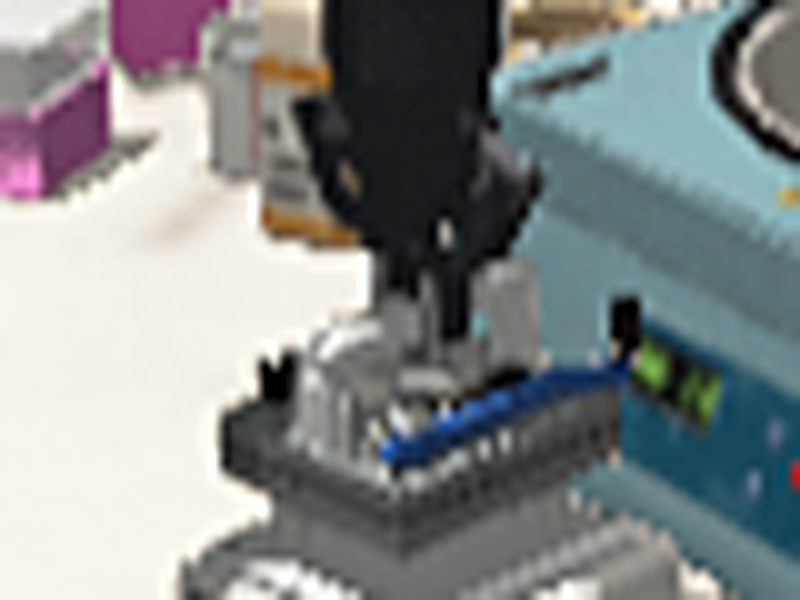

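>>> drive_tool:
  series:
    - {"xyz":[-0.18,0.1,-0.2],"rot":[0,0,0],"fingers":0}
    - {"xyz":[0,0,-0.2],"rot":[0,0,0],"fingers":0}
    - {"xyz":[0,0,0],"rot":[0,0,0],"fingers":0}
    - {"xyz":[0,0,0],"rot":[0,0,0],"fingers":0}
    - {"xyz":[0,0,0],"rot":[0,0,0],"fingers":0}

```text
time_s: 6.97
ee_pos: [0.4636, -0.1763, 0.1654]
eef_rot: [-0.322, 3.125, -0.0]
force: [0.6, -0.7, -8.6]
gripper_width: 0.019
```

```bash
python3 - <<'E'
from st import *
o=st()
E
```

```text
6.9667 [ 0.4636 -0.1763  0.1654] hyaw 0.2052827956141674 tilt [ 0.0002 -0.0001] F [ 0.6271 -0.6504 -8.6125] [0.071  0.0148 0.0363] w 0.018990046030443124 q [-0.3276  0.1903  0.6704  2.051  -0.1454  0.9456  2.1955]
```

Position is on target, so I lower in small steps and watch the force.

>>> drive_tool:
  series:
    - {"xyz":[0,0,-0.3],"rot":[0,0,0],"fingers":0}
    - {"xyz":[0,0,-0.3],"rot":[0,0,0],"fingers":0}
    - {"xyz":[0,0,0],"rot":[0,0,0],"fingers":0}
    - {"xyz":[0,0,0],"rot":[0,0,0],"fingers":0}

```text
time_s: 7.3
ee_pos: [0.463, -0.1761, 0.1588]
eef_rot: [0.322, -3.124, -0.0]
force: [0.3, -0.4, -7.4]
gripper_width: 0.0185
```

>>> drive_tool:
  series:
    - {"xyz":[0,0,-0.3],"rot":[0,0,0],"fingers":0}
    - {"xyz":[0,0,-0.3],"rot":[0,0,0],"fingers":0}
    - {"xyz":[0,0,0],"rot":[0,0,0],"fingers":0}
    - {"xyz":[0,0,0],"rot":[0,0,0],"fingers":0}

```text
time_s: 7.63
ee_pos: [0.4634, -0.1763, 0.1531]
eef_rot: [0.322, -3.125, 0.0]
force: [-0.2, -0.3, -7.5]
gripper_width: 0.0186
```

>>> drive_tool:
  series:
    - {"xyz":[0,0,-0.3],"rot":[0,0,0],"fingers":0}
    - {"xyz":[0,0,-0.3],"rot":[0,0,0],"fingers":0}
    - {"xyz":[0,0,0],"rot":[0,0,0],"fingers":0}
    - {"xyz":[0,0,0],"rot":[0,0,0],"fingers":0}

```text
time_s: 7.97
ee_pos: [0.4634, -0.1763, 0.147]
eef_rot: [0.322, -3.125, 0.0]
force: [0.2, 0.2, -8.6]
gripper_width: 0.0189
```

>>> drive_tool:
  series:
    - {"xyz":[0,0,-0.3],"rot":[0,0,0],"fingers":0}
    - {"xyz":[0,0,-0.3],"rot":[0,0,0],"fingers":0}
    - {"xyz":[0,0,0],"rot":[0,0,0],"fingers":0}
    - {"xyz":[0,0,0],"rot":[0,0,0],"fingers":0}

```text
time_s: 8.3
ee_pos: [0.4634, -0.1763, 0.141]
eef_rot: [0.322, -3.125, 0.0]
force: [0.8, -0.2, -9.3]
gripper_width: 0.0187
```

>>> drive_tool:
  series:
    - {"xyz":[0,0,-0.2],"rot":[0,0,0],"fingers":0}
    - {"xyz":[0,0,-0.2],"rot":[0,0,0],"fingers":0}
    - {"xyz":[0,0,0],"rot":[0,0,0],"fingers":0}
    - {"xyz":[0,0,0],"rot":[0,0,0],"fingers":0}

```text
time_s: 8.63
ee_pos: [0.4635, -0.1762, 0.1373]
eef_rot: [-0.322, 3.125, 0.0]
force: [0.1, -1.1, -7.9]
gripper_width: 0.0188
```

```bash
python3 - <<'E'
from st import *
o=st(); p,q=np.load("pq.npy")
e=o["ee_pos"]; y=0.2058
g=np.array([e[0]-.001,e[1]-.0002,y]); dz=(e[2]-.0572)*1000
c=camera("scene"); draw(c,270,180,80,60,10,"f2",HL(g,80)+PL(p))
E
```

```text
8.6333 [ 0.4635 -0.1762  0.1373] hyaw 0.20525856554034339 tilt [0. 0.] F [ 0.1252 -1.0667 -7.9172] [-0.0113 -0.1226  0.0092] w 0.018763106689043726 q [-0.3083  0.239   0.6578  2.0725 -0.1878  0.8873  2.2311]
```

View pics/f2.png

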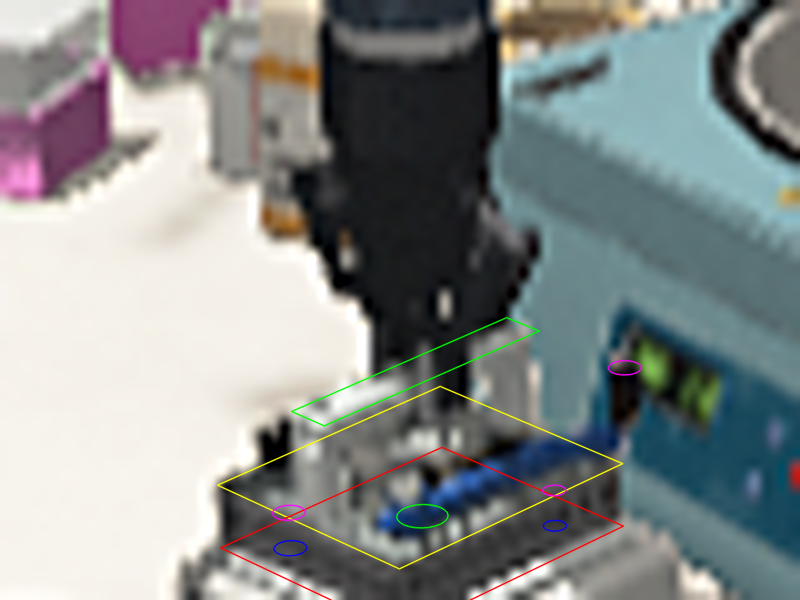

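>>> drive_tool:
  series:
    - {"xyz":[0,0,-0.1],"rot":[0,0,0],"fingers":0}
    - {"xyz":[0,0,-0.1],"rot":[0,0,0],"fingers":0}
    - {"xyz":[0,0,0],"rot":[0,0,0],"fingers":0}

```text
time_s: 8.93
ee_pos: [0.4635, -0.1763, 0.1372]
eef_rot: [0.322, -3.124, -0.003]
force: [-5.5, 1.2, 7.6]
gripper_width: 0.0187
```

>>> drive_tool:
  series:
    - {"xyz":[0,0,-0.1],"rot":[0,0,0],"fingers":0}
    - {"xyz":[0,0,0],"rot":[0,0,0],"fingers":0}
    - {"xyz":[0,0,0],"rot":[0,0,0],"fingers":0}

```text
time_s: 9.18
ee_pos: [0.4635, -0.1763, 0.1371]
eef_rot: [0.321, -3.124, -0.005]
force: [-8.8, 3.4, 14.7]
gripper_width: 0.0184
```

Contact came at exactly the expected home height (0.1372). I ease off the load and release.

>>> drive_tool:
  series:
    - {"xyz":[0,0,0.2],"rot":[0,0,0],"fingers":0}
    - {"xyz":[0,0,0],"rot":[0,0,0],"fingers":0}
    - {"xyz":[0,0,0],"rot":[0,0,0],"fingers":0.4}
    - {"xyz":[0,0,0],"rot":[0,0,0],"fingers":0.6}
    - {"xyz":[0,0,0],"rot":[0,0,0],"fingers":0.6}
    - {"xyz":[0,0,0],"rot":[0,0,0],"fingers":0.6}
    - {"xyz":[0,0,0],"rot":[0,0,0],"fingers":0.6}
    - {"xyz":[0,0,0],"rot":[0,0,0],"fingers":0.6}

```text
time_s: 9.85
ee_pos: [0.4638, -0.1764, 0.1364]
eef_rot: [-0.322, 3.125, -0.0]
force: [0.7, -0.4, -0.5]
gripper_width: 0.0514
```

>>> drive_tool:
  series:
    - {"xyz":[0,0,1],"rot":[0,0,0],"fingers":0.6}
    - {"xyz":[0,0,2],"rot":[0,0,0],"fingers":0.6}
    - {"xyz":[0,0,2],"rot":[0,0,0],"fingers":0.6}
    - {"xyz":[0,0,2],"rot":[0,0,0],"fingers":0.6}
    - {"xyz":[-3,3,2],"rot":[0,0,0],"fingers":0.6}
    - {"xyz":[-3,3,1],"rot":[0,0,0],"fingers":0.6}
    - {"xyz":[0,3,0],"rot":[0,0,0],"fingers":0.6}
    - {"xyz":[0,3,0],"rot":[0,0,0],"fingers":0.6}
    - {"xyz":[0,3,0],"rot":[0,0,0],"fingers":0.6}
    - {"xyz":[0,3,0],"rot":[0,0,0],"fingers":0.6}

```text
time_s: 10.68
ee_pos: [0.4081, 0.0002, 0.2348]
eef_rot: [-0.32, 3.123, 0.001]
force: [0.4, -0.3, 0.1]
gripper_width: 0.0516
```

```bash
python3 - <<'E'
from st import *
o=st(); p,q=np.load("pq.npy")
g=p
c=camera("top"); draw(c,295,200,80,70,8,"g1",HL(g,80)); 
c=camera("scene"); draw(c,270,180,80,60,10,"g2",HL(g,80)+PL(p))
E
```

```text
10.6833 [0.4081 0.0002 0.2348] hyaw 0.20434626934512967 tilt [0.0023 0.0012] F [ 0.4191 -0.3223  0.1325] [-0.0145 -0.0822 -0.0449] w 0.051556091446436976 q [-0.5721 -0.1293  0.444   2.1559  0.0612  1.1008  1.6162]
```

View pics/g2.png

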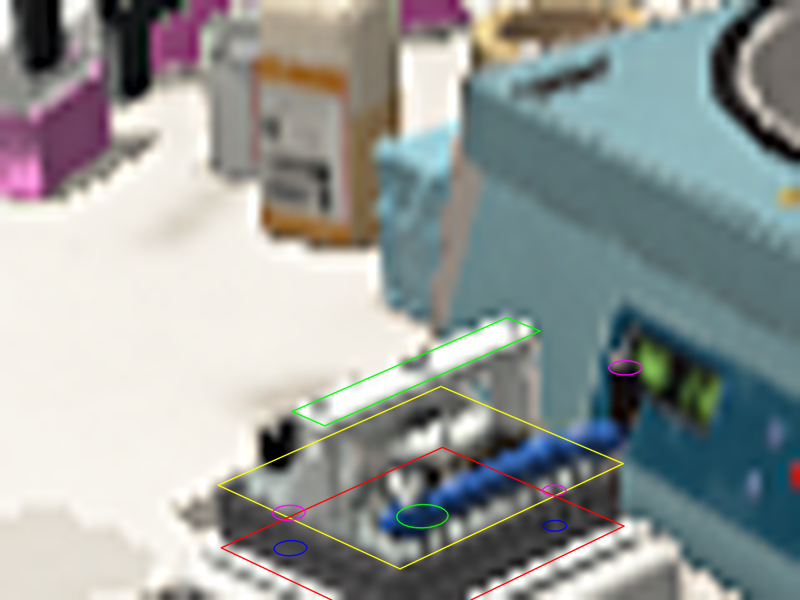

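View pics/g1.png

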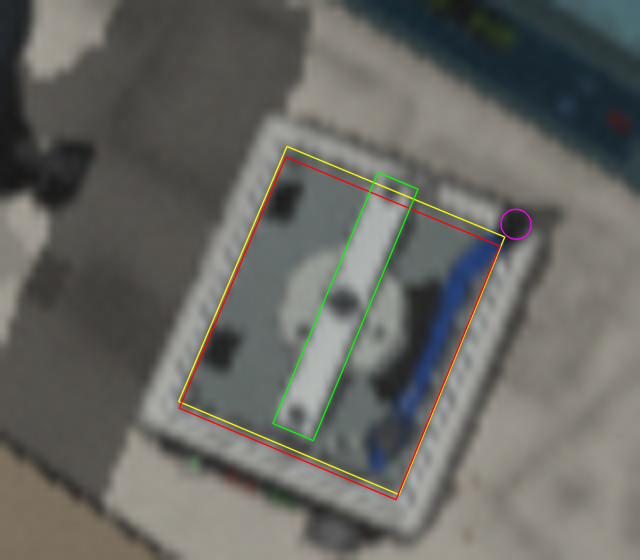

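```bash
python3 - <<'E'
from st import *
c=camera("top"); crop(c,300,150,125,100,6,"cent")
h=np.array([.4625,-.1765,.2053])
for j in (0,.2,.4,.5,.56,.6,.62):
    a=-np.arctan2(16,112)-j; print(j,T(h,[-46+113.1*np.cos(a),-42+113.1*np.sin(a),143]), "yaw",h[2]+a)
print(ray(c,(315,180),.19),ray(c,(395,216),.19),ray(c,(395,228),.0))
E
```

```text
0 [[ 0.5389 -0.2198  0.143 ]] yaw 0.06340294539583607
0.2 [[ 0.5381 -0.2424  0.143 ]] yaw -0.13659705460416396
0.4 [[ 0.5328 -0.2643  0.143 ]] yaw -0.3365970546041639
0.5 [[ 0.5285 -0.2748  0.143 ]] yaw -0.43659705460416387
0.56 [[ 0.5255 -0.2809  0.143 ]] yaw -0.4965970546041639
0.6 [[ 0.5232 -0.2848  0.143 ]] yaw -0.5365970546041638
0.62 [[ 0.5221 -0.2867  0.143 ]] yaw -0.5565970546041639
[0.5884 0.0123 0.19  ] [ 0.6434 -0.305   0.19  ] [ 0.6465 -0.3371  0.    ]
```

View pics/cent.png

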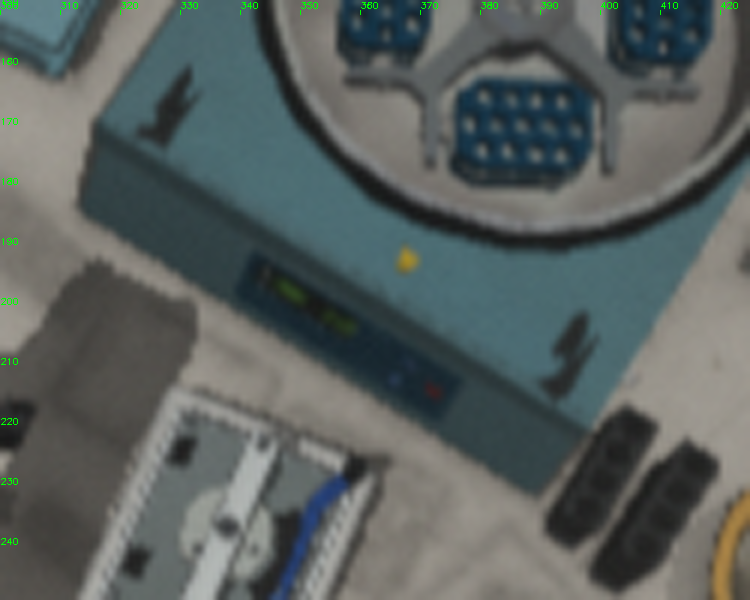

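>>> drive_tool:
  series:
    - {"xyz":[0,0,0],"rot":[0,0,0.12],"fingers":0.5}
    - {"xyz":[0,0,0],"rot":[0,0,0.12],"fingers":0.5}
    - {"xyz":[0,0,0],"rot":[0,0,0.12],"fingers":0.5}
    - {"xyz":[0,0,0],"rot":[0,0,0.12],"fingers":0.5}
    - {"xyz":[0,0,0],"rot":[0,0,0.12],"fingers":0.5}
    - {"xyz":[0,0,0],"rot":[0,0,0.12],"fingers":0.5}
    - {"xyz":[0,0,0],"rot":[0,0,0.12],"fingers":0.5}
    - {"xyz":[0,0,0],"rot":[0,0,0.12],"fingers":0.5}
    - {"xyz":[0,0,0],"rot":[0,0,0.12],"fingers":0.5}
    - {"xyz":[0,0,0],"rot":[0,0,0.12],"fingers":0.5}

```text
time_s: 11.67
ee_pos: [0.4083, -0.0027, 0.2339]
eef_rot: [2.034, -2.395, 0.001]
force: [-0.5, 0.3, 0.1]
gripper_width: 0.0422
```

>>> drive_tool:
  series:
    - {"xyz":[1,-2,0],"rot":[0,0,0.12],"fingers":0.5}
    - {"xyz":[1,-2,0],"rot":[0,0,0.12],"fingers":0.5}
    - {"xyz":[1,-2,0],"rot":[0,0,0.12],"fingers":0.5}
    - {"xyz":[1,-2,0],"rot":[0,0,0.12],"fingers":0.5}
    - {"xyz":[1,-2,0],"rot":[0,0,0.12],"fingers":0.5}
    - {"xyz":[1,-2,0],"rot":[0,0,0.12],"fingers":0.5}
    - {"xyz":[1,-2,0],"rot":[0,0,0.12],"fingers":0.5}
    - {"xyz":[1,-2,0],"rot":[0,0,0.12],"fingers":0.5}
    - {"xyz":[1,-2,0],"rot":[0,0,0.12],"fingers":0.5}
    - {"xyz":[1,-2,0],"rot":[0,0,0.12],"fingers":0.5}

```text
time_s: 12.5
ee_pos: [0.4653, 0.0189, 0.178]
eef_rot: [2.677, -1.445, 0.411]
force: [0.5, 0.0, -0.8]
gripper_width: 0.0428
```

>>> drive_tool:
  series:
    - {"xyz":[1,-1,0],"rot":[0,0,0.12],"fingers":0.5}
    - {"xyz":[1,-1,0],"rot":[0,0,0.12],"fingers":0.5}
    - {"xyz":[1,0,0],"rot":[0,0,0.12],"fingers":0.5}
    - {"xyz":[0,0,0],"rot":[0,0,0.12],"fingers":0.5}
    - {"xyz":[0,0,0],"rot":[0,0,0.12],"fingers":0.5}
    - {"xyz":[0,0,0],"rot":[0,0,0],"fingers":0.5}
    - {"xyz":[0,0,0],"rot":[0,0,0],"fingers":0.5}

```text
time_s: 13.08
ee_pos: [0.4586, 0.0721, 0.1032]
eef_rot: [2.963, -0.754, 0.666]
force: [0.7, -0.1, 0.2]
gripper_width: 0.0425
```

```bash
python3 - <<'E'
from st import *
o=st()
E
```

```text
13.0833 [0.4586 0.0721 0.1032] hyaw -3.620570465608838 tilt [ 0.4002 -0.1145] F [ 0.661  -0.0887  0.1717] [ 0.1426  0.3994 -0.0429] w 0.04247497926107476 q [-1.9836 -0.4113  1.4807  2.4493  1.1806  0.7542  2.8519]
```

Turning counter-clockwise drives joint 7 up to its limit, so my assumed sign was wrong. I stop here, check nothing is touched, and work out the turn back.

```bash
cat > tgt.py <<'E'
from st import *
def tgt(pos,yaw):
    o=st(); M=R.from_rotvec(o["eef_rot"]); j=yaw+np.pi/2
    y=np.array([np.cos(j),np.sin(j),0]); z=np.array([0,0,-1.]); x=np.cross(y,z)
    G=R.from_matrix(np.c_[x,y,z]); r=(G*M.inv()).as_rotvec(); print("rot",r,np.linalg.norm(r),"shift cm",(np.array(pos)-o["ee_pos"])*100)
E
python3 - <<'E'
from tgt import *
tgt([.44,-.02,.235],.205)
c=snap("scene","x1");c=snap("top","x2")
E
```

```text
13.0833 [0.4586 0.0721 0.1032] hyaw -3.620570465608838 tilt [ 0.4002 -0.1145] F [ 0.661  -0.0887  0.1717] [ 0.1426  0.3994 -0.0429] w 0.04247497926107476 q [-1.9836 -0.4113  1.4807  2.4493  1.1806  0.7542  2.8519]
rot [ 0.5539  0.0405 -2.3914] 2.455054001307003 shift cm [-1.8566 -9.2138 13.1837]
```

View pics/x1.png

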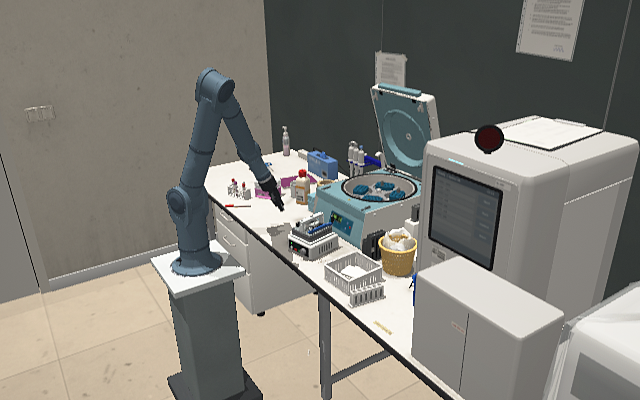

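View pics/x2.png

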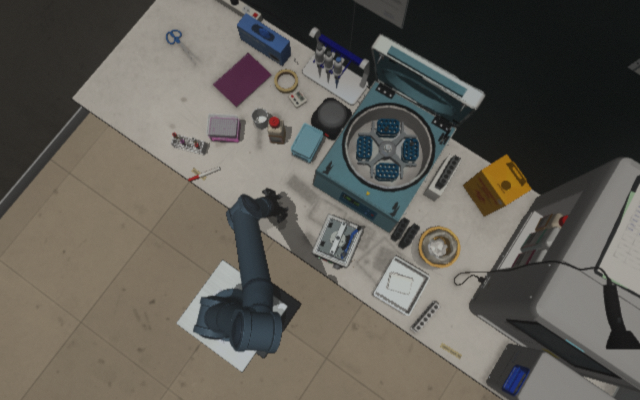

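The arm touched nothing and the head is still seated. I unwind in small chunks, rising first.

>>> drive_tool:
  series:
    - {"xyz":[0,0,1],"rot":[0.028,0.002,-0.12],"fingers":0.5}
    - {"xyz":[0,0,1.5],"rot":[0.028,0.002,-0.12],"fingers":0.5}
    - {"xyz":[0,0,1.5],"rot":[0.028,0.002,-0.12],"fingers":0.5}
    - {"xyz":[0,0,1.5],"rot":[0.028,0.002,-0.12],"fingers":0.5}
    - {"xyz":[0,0,1.5],"rot":[0.028,0.002,-0.12],"fingers":0.5}

```text
time_s: 13.6
ee_pos: [0.461, 0.0738, 0.1764]
eef_rot: [2.605, -1.651, 0.569]
force: [1.2, -0.3, 0.2]
gripper_width: 0.0424
```

```bash
python3 - <<'E'
from tgt import *
tgt([.44,-.02,.235],.205)
E
```

```text
13.6 [0.461  0.0738 0.1764] hyaw -4.2416677618032 tilt [ 0.2981 -0.1959] F [ 1.2276 -0.2952  0.2022] [0.1849 0.3065 0.0333] w 0.04240979672576418 q [-1.8339 -0.3489  1.2612  2.2985  0.8386  0.9738  2.5179]
rot [ 0.4174  0.036  -1.7842] 1.8327322724444375 shift cm [-2.0968 -9.3849  5.8613]
```

>>> drive_tool:
  series:
    - {"xyz":[0,0,0.6],"rot":[0.028,0.002,-0.12],"fingers":0.5}
    - {"xyz":[0,0,0.6],"rot":[0.028,0.002,-0.12],"fingers":0.5}
    - {"xyz":[0,0,0.6],"rot":[0.028,0.002,-0.12],"fingers":0.5}
    - {"xyz":[0,0,0.6],"rot":[0.028,0.002,-0.12],"fingers":0.5}
    - {"xyz":[0,0,0.6],"rot":[0.028,0.002,-0.12],"fingers":0.5}
    - {"xyz":[0,0,0.6],"rot":[0.028,0.002,-0.12],"fingers":0.5}
    - {"xyz":[0,0,0.6],"rot":[0.028,0.002,-0.12],"fingers":0.5}
    - {"xyz":[0,0,0.6],"rot":[0.028,0.002,-0.12],"fingers":0.5}
    - {"xyz":[0,0,0.6],"rot":[0.028,0.002,-0.12],"fingers":0.5}
    - {"xyz":[0,0,0.4],"rot":[0.028,0.002,-0.12],"fingers":0.5}

```text
time_s: 14.43
ee_pos: [0.4615, 0.0741, 0.2344]
eef_rot: [-1.207, 2.891, -0.215]
force: [-0.2, 0.3, -0.0]
gripper_width: 0.0426
```

```bash
python3 - <<'E'
from tgt import *
tgt([.539,-.22,.235],.065)
E
```

```text
14.4333 [0.4615 0.0741 0.2344] hyaw 0.7941170224957661 tilt [ 0.0543 -0.1255] F [-0.1608  0.2529 -0.0059] [ 0.1468  0.0865 -0.0551] w 0.042553641734582294 q [-1.7515 -0.1769  1.35    2.0796  0.3447  1.1247  1.8032]
rot [ 0.1401  0.0064 -0.7247] 0.7381258700912964 shift cm [  7.7506 -29.4102   0.0565]
```

>>> drive_tool:
  series:
    - {"xyz":[0,0,0],"rot":[0.02,0.001,-0.1],"fingers":0.5}
    - {"xyz":[0,-1,0],"rot":[0.02,0.001,-0.1],"fingers":0.5}
    - {"xyz":[0,-2,0],"rot":[0.02,0.001,-0.1],"fingers":0.5}
    - {"xyz":[0,-2,0],"rot":[0.02,0.001,-0.1],"fingers":0.5}
    - {"xyz":[0,-2,0],"rot":[0.02,0.001,-0.1],"fingers":0.5}
    - {"xyz":[0,-2,0],"rot":[0.02,0.001,-0.1],"fingers":0.5}
    - {"xyz":[0,-2,0],"rot":[0.02,0.001,-0.1],"fingers":0.5}

```text
time_s: 15.02
ee_pos: [0.461, -0.0378, 0.2339]
eef_rot: [-0.142, 3.138, 0.001]
force: [0.7, -0.3, -0.9]
gripper_width: 0.0427
```

```bash
python3 - <<'E'
from tgt import *
tgt([.539,-.22,.235],.065)
c=snap("scene","x3")
E
```

```text
15.0167 [ 0.461  -0.0378  0.2339] hyaw 0.09074546976812492 tilt [0.0006 0.0009] F [ 0.6952 -0.2545 -0.8928] [0.0111 0.0003 0.0329] w 0.04267700838976279 q [-1.4696 -0.2116  1.3853  2.0689  0.2302  1.1222  1.4719]
rot [-0.0009  0.0006 -0.0257] 0.025768204917404152 shift cm [  7.7971 -18.2155   0.1127]
```

View pics/x3.png

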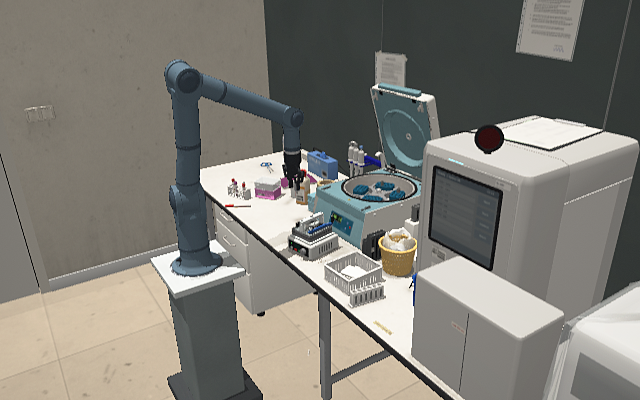

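>>> drive_tool:
  series:
    - {"xyz":[1,-2,0],"rot":[0,0,-0.013],"fingers":0.5}
    - {"xyz":[1.5,-3,0],"rot":[0,0,-0.013],"fingers":0.5}
    - {"xyz":[1.5,-3,0],"rot":[0,0,0],"fingers":0.5}
    - {"xyz":[1.5,-3,0],"rot":[0,0,0],"fingers":0.5}
    - {"xyz":[1.3,-3,0],"rot":[0,0,0],"fingers":0.5}

```text
time_s: 15.48
ee_pos: [0.4964, -0.1681, 0.2533]
eef_rot: [-0.112, 3.11, -0.016]
force: [0.4, 0.3, -0.5]
gripper_width: 0.0426
```

```bash
python3 - <<'E'
from tgt import *
tgt([.539,-.22,.235],.065)
E
```

```text
15.4833 [ 0.4964 -0.1681  0.2533] hyaw 0.07181973652092255 tilt [ 0.0295 -0.0095] F [ 0.416   0.3055 -0.4507] [-0.0087 -0.0657 -0.0045] w 0.042559218928429836 q [-1.5233 -0.4107  1.5699  1.9376  0.4499  1.2078  1.5327]
rot [ 0.0096  0.0295 -0.007 ] 0.031804414410979004 shift cm [ 4.2586 -5.1936 -1.8325]
```

The posture has wound up: q3 and q2 are at their limits. The clock stands still, so I'll fit a kinematic model to the logged poses offline and use it to choose a path that unwinds the elbow.

```bash
cat > kin.py <<'E'
import numpy as np, itertools
from scipy.spatial.transform import Rotation as R
from scipy.optimize import least_squares
D=[ # q, pos, hyaw, tiltx,tilty
([-1.39279469,0.38385786,0.04382194,1.59958165,-0.0179165,1.16118804,-0.04990989],[0.17674,0.62453,0.22987],1.29498-np.pi/2,0,0),
([-0.7158,0.2242,0.3272,1.9843,-0.088,0.9474,1.6215],[0.4906,0.1759,0.1613],0.39541,-.0008,-.0004),
([-0.6739,0.3836,0.2994,2.0452,-0.1654,0.7341,1.6913],[0.4921,0.1712,0.059],0.39244,.001,.0004),
([-0.7224,0.1772,0.3403,1.9595,-0.069,1.0183,1.6123],[0.4903,0.1704,0.1949],.39216,-.0021,-.001),
([-0.3443,0.1435,0.6757,2.0242,-0.105,1.0125,2.1593],[0.4626,-0.175,0.1946],.20586,-.0048,.001),
([-0.3275,0.1888,0.6714,2.0431,-0.1432,0.9548,2.1944],[0.4653,-0.1773,0.1692],.20525,-.0001,-.0003),
([-0.3083,0.239,0.6578,2.0725,-0.1878,0.8873,2.2311],[0.4635,-0.1762,0.1373],.20526,0,0),
([-0.5721,-0.1293,0.444,2.1559,0.0612,1.1008,1.6162],[0.4081,0.0002,0.2348],.20435,.0023,.0012),
([-1.9836,-0.4113,1.4807,2.4493,1.1806,0.7542,2.8519],[0.4586,0.0721,0.1032],-3.62057,.4002,-.1145),
([-1.8339,-0.3489,1.2612,2.2985,0.8386,0.9738,2.5179],[0.461,0.0738,0.1764],-4.24167,.2981,-.1959),
([-1.7515,-0.1769,1.35,2.0796,0.3447,1.1247,1.8032],[0.4615,0.0741,0.2344],.79412,.0543,-.1255),
([-1.4696,-0.2116,1.3853,2.0689,0.2302,1.1222,1.4719],[0.461,-0.0378,0.2339],.09075,.0006,.0009),
([-1.5233,-0.4107,1.5699,1.9376,0.4499,1.2078,1.5327],[0.4964,-0.1681,0.2533],.07182,.0295,-.0095)]
def mat(h,tx,ty):
    z=np.array([tx,ty,-np.sqrt(1-tx*tx-ty*ty)]); j=h+np.pi/2
    y0=np.array([np.cos(j),np.sin(j),0]); y0[2]=-(y0[:2]@z[:2])/z[2]; y0/=np.linalg.norm(y0)
    return np.c_[np.cross(y0,z),y0,z]
Q=np.array([a[0] for a in D]);P=np.array([a[1] for a in D]);M=[mat(*a[2:]) for a in D]
AX=['z','y','z','y','z','y','z']; U={'z':np.array([0,0,1.]),'y':np.array([0,1.,0])}
def fk(q,s,t,R0):
    A=R0; p=t[0].copy()
    for i in range(7):
        A=A@R.from_rotvec(s[i]*q[i]*U[AX[i]]).as_matrix(); p=p+A@t[i+1]
    return A,p
E
python3 - <<'E'
from kin import *
best=[]
for s in itertools.product([1,-1],repeat=7):
    B=[fk(q,s,np.zeros((8,3)),np.eye(3))[0] for q in Q]
    # M = Ra B Rb ; fit Ra (yaw only), Rb
    def f(v): 
        Ra=R.from_rotvec([0,0,v[0]]).as_matrix();Rb=R.from_rotvec(v[1:4]).as_matrix()
        return np.concatenate([(Ra@b@Rb-m).ravel() for b,m in zip(B,M)])
    for a0 in(0,np.pi):
      for b0 in ([0,0,0.1],[0,0,3.]):
        r=least_squares(f,[a0]+b0,max_nfev=60); best.append((r.cost,s,r.x))
best.sort(key=lambda b:b[0]); 
for b in best[:6]: print(b)
E
```

```text
(np.float64(6.339199457329868e-06), (-1, 1, -1, 1, -1, 1, -1), array([ 6.28377808e+00, -2.15559607e-04, -1.77118507e-04,  1.57139377e+00]))
(np.float64(6.339199457329871e-06), (-1, 1, -1, 1, -1, 1, -1), array([ 5.92773104e-04, -2.15559613e-04, -1.77118509e-04,  1.57139377e+00]))
(np.float64(6.339199457329876e-06), (-1, 1, -1, 1, -1, 1, -1), array([ 5.92772910e-04, -2.15559599e-04, -1.77118506e-04,  1.57139377e+00]))
(np.float64(6.339199457329882e-06), (-1, -1, -1, -1, -1, -1, -1), array([-3.14099988e+00, -1.77089597e-04,  2.15524429e-04, -1.57019887e+00]))
(np.float64(6.3391994573299035e-06), (-1, 1, -1, 1, -1, 1, -1), array([ 5.92773365e-04, -2.15559634e-04, -1.77118511e-04,  1.57139377e+00]))
(np.float64(6.339199457330231e-06), (-1, -1, -1, -1, -1, -1, -1), array([ 3.14218543e+00, -1.77089559e-04,  2.15524357e-04, -1.57019887e+00]))
```

```bash
cat >> kin.py <<'E'
S=(-1,1,-1,1,-1,1,-1); Rb=R.from_rotvec([0,0,np.pi/2]).as_matrix()
# translations linear
def jac_t(q):
    A=np.eye(3);out=[np.eye(3)]
    for i in range(7):
        A=A@R.from_rotvec(S[i]*q[i]*U[AX[i]]).as_matrix(); out.append(A)
    return np.hstack(out)
G=np.vstack([jac_t(q) for q in Q]); lam=1e-3
tv=np.linalg.lstsq(np.vstack([G,lam*np.eye(24)]),np.r_[P.ravel(),np.zeros(24)],rcond=None)[0]
TT=tv.reshape(8,3)
def FK(q):
    A,p=fk(q,S,TT,np.eye(3)); return A@Rb,p
LO=np.array([-2.61,-.41,-1.48,0,-1.57,.05,-2.85]);HI=np.array([2.61,2.15,1.57,2.5,4.71,1.97,2.85])
def err(q,Rt,pt):
    A,p=FK(q); return np.r_[pt-p,R.from_matrix(Rt@A.T).as_rotvec()]
def J(q,h=1e-6):
    A0,p0=FK(q);o=[]
    for i in range(7):
        d=q.copy();d[i]+=h;A,p=FK(d);o.append(np.r_[(p-p0)/h,R.from_matrix(A@A0.T).as_rotvec()/h])
    return np.array(o).T
def ik(q,Rt,pt,n=4,lam=1e-2,rest=None,k=0.):
    for _ in range(n):
        e=err(q,Rt,pt); j=J(q); Ji=j.T@np.linalg.inv(j@j.T+lam**2*np.eye(6)); dq=Ji@e
        if rest is not None: dq=dq+k*(np.eye(7)-Ji@j)@(rest-q)
        q=np.clip(q+dq,LO,HI)
    return q
def run(q,rows,**kw):
    A,p=FK(q); tr=[]
    for w,x in rows:
        A=R.from_rotvec(w).as_matrix()@A; p=p+np.array(x)/100
        q=ik(q,A,p,**kw); A,p=FK(q); tr.append(q)
    return q,tr
E
python3 - <<'E'
from kin import *
np.set_printoptions(precision=4,suppress=True)
print(TT); print(np.abs(G@tv-P.ravel()).reshape(-1,3).round(4))
q=Q[7]
a=[([0,0,.12],[0,0,0])]*10+[([0,0,.12],[1,-2,0])]*10+[([0,0,.12],[1,-1,0])]*2+[([0,0,.12],[1,0,0])]+[([0,0,.12],[0,0,0])]*2
for kw in({},dict(n=10)):
    qq,tr=run(q,a,**kw); print(tr[9],FK(tr[9])[1]);print(tr[19],FK(tr[19])[1]);print(qq,FK(qq)[1])
print("true",Q[8])
# other segments: 0->1, 3->4, 10->11, 11->12
print(run(Q[0],[([0,0,.045],[2.1,-3,0])]*15+[([0,0,0],[0,0,-3.5])]*2)[0],Q[1])
b=[([0,0,0],[-1,-1,0]),([0,0,-.02],[-1.5,-2,0]),([0,0,-.02],[-1.5,-3,0]),([0,0,-.02],[-1,-3,0])]+[([0,0,-.02],[0,-3,0])]*6+[([0,0,0],[0,-3,0]),([0,0,0],[.3,-2.5,0]),([0,0,0],[1,-1.5,0]),([0,0,0],[1,-.7,0])]
print(run(Q[3],b)[0],Q[4])
b=[([.02,.001,-.1],[0,0,0]),([.02,.001,-.1],[0,-1,0])]+[([.02,.001,-.1],[0,-2,0])]*5
print(run(Q[10],b)[0],Q[11])
E
```

```text
[[-0.0001  0.      0.1503]
 [-0.0001 -0.0106  0.1503]
 [ 0.0001 -0.0106  0.2457]
 [-0.0001 -0.0099  0.2457]
 [-0.0001 -0.0099  0.2533]
 [ 0.0002 -0.0002  0.2533]
 [-0.0002 -0.0002  0.1618]
 [-0.     -0.      0.1618]]
[[0.     0.     0.    ]
 [0.     0.0001 0.    ]
 [0.     0.     0.    ]
 [0.0001 0.     0.    ]
 [0.     0.0001 0.    ]
 [0.     0.     0.    ]
 [0.     0.     0.    ]
 [0.     0.     0.    ]
 [0.     0.     0.    ]
 [0.     0.     0.    ]
 [0.     0.     0.    ]
 [0.     0.0001 0.    ]
 [0.     0.     0.    ]]
[-0.6769 -0.1406  0.5429  2.1578  0.0781  1.1055  2.8017] [0.4081 0.0002 0.2348]
[-0.2741  0.2065  0.6492  1.87   -0.1383  1.1124  2.85  ] [ 0.5079 -0.1994  0.2351]
[ 0.0477  0.2547  0.3132  1.7759 -0.0845  1.1257  2.85  ] [ 0.5379 -0.2193  0.2352]
[-0.6769 -0.1406  0.5429  2.1578  0.0781  1.1055  2.8017] [0.4081 0.0002 0.2348]
[-1.4956 -0.41    1.3968  1.9862  0.8363  1.281   2.85  ] [ 0.5071 -0.2147  0.2891]
[-1.2923 -0.41    1.1663  2.0698  1.0373  1.1415  2.85  ] [ 0.5379 -0.231   0.3265]
true [-1.9836 -0.4113  1.4807  2.4493  1.1806  0.7542  2.8519]
[-0.7143  0.2266  0.3278  1.985  -0.0862  0.9433  1.6264] [-0.7158  0.2242  0.3272  1.9843 -0.088   0.9474  1.6215]
[-0.3428  0.1437  0.6767  2.0234 -0.1045  1.0103  2.1678] [-0.3443  0.1435  0.6757  2.0242 -0.105   1.0125  2.1593]
[-1.4721 -0.2098  1.3835  2.0679  0.2293  1.1227  1.4672] [-1.4696 -0.2116  1.3853  2.0689  0.2302  1.1222  1.4719]
```

```bash
cat > plan.py <<'E'
from kin import *
np.set_printoptions(precision=3,suppress=True)
def down(yaw):
    return mat(yaw,0,0)
def goto(q,pos,Rt,step=.03,rs=.1):
    A,p=FK(q); pos=np.array(pos); r=R.from_matrix(Rt@A.T).as_rotvec(); n=int(np.ceil(max(np.linalg.norm(pos-p)/step,np.linalg.norm(r)/rs,1)))
    for i in range(1,n+1):
        q=ik(q,R.from_rotvec(r*i/n).as_matrix()@A,p+(pos-p)*i/n,n=4)
    return q,n
def pol(r,az,z): return [r*np.cos(az),r*np.sin(az),z]
E
python3 - <<'E'
from plan import *
q0,_=goto(Q[12],[.46,0,.25],down(.2)); print("start",q0)
# feasibility now
qa,_=goto(q0,[.539,-.22,.235],down(.065));print(qa,err(qa,down(.065),np.array([.539,-.22,.235])))
res=[]
for r1,r2 in((.42,.75),(.75,.42),(.42,.6),(.6,.42)):
  for z1 in(.25,.4):
    for z2 in (.25,.4):
      for az in(.8,1.2):
        for yrel in (0,1):  # tool yaw follows azimuth or not
          q=q0;N=0;lim=0
          for pt,a in((pol(r1,az,z1),az),(pol(r2,az,z2),az),(pol(r2,-.1,z2),-.1),([.46,0,.25],0)):
            q,n=goto(q,pt,down(.2+yrel*a));N+=n; lim=max(lim,np.abs(err(q,down(.2+yrel*a),np.array(pt))).max())
          res.append((q[0],q[2],N,round(lim,3),r1,r2,z1,z2,az,yrel))
res.sort(key=lambda r:-r[0])
for r in res[:10]: print(r)
E
```

```text
start [-1.538 -0.305  1.31   2.054  0.318  1.187  1.408]
[-1.709 -0.41   1.57   1.836  0.58   1.264  1.512] [-0.022 -0.09  -0.068  0.136  0.092 -0.165]
(np.float64(-0.708521993568214), np.float64(0.617517591486574), 72, np.float64(0.0), 0.42, 0.75, 0.4, 0.25, 1.2, 0)
(np.float64(-0.7650427342458997), np.float64(0.6734259879488023), 73, np.float64(0.0), 0.42, 0.75, 0.4, 0.4, 1.2, 0)
(np.float64(-0.794737465611572), np.float64(0.7027216701095018), 70, np.float64(0.0), 0.42, 0.75, 0.25, 0.25, 1.2, 0)
(np.float64(-0.8508989791695789), np.float64(0.7579488778758191), 73, np.float64(0.0), 0.42, 0.75, 0.25, 0.4, 1.2, 0)
(np.float64(-0.9112107405229678), np.float64(0.8169308707537484), 58, np.float64(0.0), 0.42, 0.75, 0.4, 0.25, 0.8, 0)
(np.float64(-0.9224613165354588), np.float64(0.8278880910317342), 59, np.float64(0.0), 0.42, 0.75, 0.4, 0.4, 0.8, 0)
(np.float64(-0.9360327064144613), np.float64(0.8410840256470526), 56, np.float64(0.0), 0.42, 0.6, 0.4, 0.25, 1.2, 0)
(np.float64(-1.0080029494104628), np.float64(0.9106009658078222), 56, np.float64(0.0), 0.42, 0.75, 0.25, 0.25, 0.8, 0)
(np.float64(-1.0093286315025816), np.float64(0.9118730604393821), 59, np.float64(0.0), 0.42, 0.75, 0.25, 0.4, 0.8, 0)
(np.float64(-1.0318685264331924), np.float64(0.9334474601662824), 44, np.float64(0.0), 0.42, 0.6, 0.4, 0.25, 0.8, 0)
```

```bash
python3 - <<'E'
from plan import *
def path(W,q,v=0):
    N=0
    for pt,y in W:
        A,p=FK(q); s=(np.array(pt)-p)*100; w=R.from_matrix(down(y)@A.T).as_rotvec()
        q,n=goto(q,pt,down(y)); N+=n
        if v: print(np.array(pt),y,"n",n,"shift",s,"rot",w,"q",q, np.abs(err(q,down(y),np.array(pt))).max().round(3))
    return q,N
best=[]
for y in(.2,-.3,.6):
 for a1 in(.8,1.0,1.2):
  for r2 in(.7,.75,.8):
   for z2 in (.3,.4):
    W=[([.45,-.05,.30],.2),(pol(.45,a1/2,.4),y),(pol(.45,a1,.4),y),(pol(r2,a1,z2),y),(pol(r2,.4,z2),y),([.46,0,.3],.2),([.52,-.2,.25],.1)]
    q,N=path(W,Q[12]); best.append((q[0],q[2],N,y,a1,r2,z2,W))
best.sort(key=lambda b:-b[0])
for b in best[:6]: print(b[:-1])
path(best[0][-1],Q[12],1)
W=[b for b in best if b[3:7]==(.2,1.0,.75,.4)][0][-1]; q,N=path(W,Q[12],1);print(N)
for pt,y in(([.539,-.22,.235],.065),([.539,-.22,.13],.065),([.538,-.242,.13],-.137),([.5285,-.275,.13],-.437),([.523,-.285,.13],-.537)):
    q,_=goto(q,pt,down(y));print(q,np.abs(err(q,down(y),np.array(pt))).max())
E
```

```text
(np.float64(-0.2948185177487126), np.float64(0.6739883309784123), 81, -0.3, 1.2, 0.8, 0.3)
(np.float64(-0.3063113589940624), np.float64(0.6877561442108985), 81, -0.3, 1.2, 0.8, 0.4)
(np.float64(-0.3343458069363612), np.float64(0.7215414902416754), 77, -0.3, 1.2, 0.75, 0.3)
(np.float64(-0.3512225975482089), np.float64(0.7420308129371402), 77, -0.3, 1.2, 0.75, 0.4)
(np.float64(-0.37089751398284276), np.float64(0.7660753795256809), 74, -0.3, 1.0, 0.8, 0.3)
(np.float64(-0.37852493398440135), np.float64(0.7754460096621768), 72, -0.3, 1.2, 0.7, 0.3)
[ 0.45 -0.05  0.3 ] 0.2 n 5 shift [-4.641 11.807  4.669] rot [0.008 0.03  0.128] q [-1.321 -0.361  1.143  2.001  0.339  1.311  1.477] 0.0
[0.371 0.254 0.4  ] -0.3 n 11 shift [-7.86  30.409 10.   ] rot [ 0.   0.  -0.5] q [-1.345 -0.174  0.578  1.834  0.095  1.454  0.485] 0.0
[0.163 0.419 0.4  ] -0.3 n 9 shift [-20.834  16.533   0.   ] rot [-0.  0.  0.] q [-1.548 -0.127  0.231  1.821  0.029  1.445 -0.051] 0.0
[0.29  0.746 0.3  ] -0.3 n 13 shift [ 12.683  32.621 -10.   ] rot [-0.  0.  0.] q [-1.411  0.66   0.29   1.069 -0.178  1.435  0.116] 0.0
[0
[... 1002 characters left out ...]
-0.  0.  0.] q [-0.811  0.567  0.624  1.089 -0.319  1.576  1.504] 0.0
[0.46 0.   0.3 ] 0.2 n 13 shift [-23.08  -29.206 -10.   ] rot [-0.  0.  0.] q [-0.854 -0.1    0.731  1.977  0.071  1.24   1.622] 0.0
[ 0.52 -0.2   0.25] 0.1 n 8 shift [  6. -20.  -5.] rot [ 0.   0.  -0.1] q [-0.52   0.272  0.956  1.838 -0.243  1.155  2.189] 0.0
70
[-0.447  0.358  0.938  1.795 -0.315  1.148  2.228] 2.527422715559169e-12
[-0.36   0.491  0.848  1.882 -0.444  0.968  2.323] 2.437494650564531e-12
[-0.347  0.525  0.89   1.864 -0.486  0.986  2.189] 2.6856294965682537e-13
[-0.326  0.569  0.954  1.851 -0.546  1.01   1.992] 6.294409438112325e-13
[-0.322  0.58   0.977  1.852 -0.564  1.016  1.926] 6.924461004587101e-13
```

>>> drive_tool:
  series:
    - {"xyz":[-0.5,1.5,0.9],"rot":[0.002,0.006,0.025],"fingers":0.5}
    - {"xyz":[-0.9,2.4,0.9],"rot":[0.002,0.006,0.025],"fingers":0.5}
    - {"xyz":[-0.9,2.4,0.9],"rot":[0.002,0.006,0.025],"fingers":0.5}
    - {"xyz":[-0.9,2.4,0.9],"rot":[0.002,0.006,0.025],"fingers":0.5}
    - {"xyz":[-0.9,2.4,0.9],"rot":[0,0.006,0.025],"fingers":0.5}
    - {"xyz":[-0.6,2.8,1.1],"rot":[0,0,0],"fingers":0.5}
    - {"xyz":[-0.6,2.8,1.1],"rot":[0,0,0],"fingers":0.5}
    - {"xyz":[-0.6,2.8,1.1],"rot":[0,0,0],"fingers":0.5}

```text
time_s: 16.15
ee_pos: [0.436, 0.0293, 0.3311]
eef_rot: [0.306, -3.125, -0.002]
force: [0.1, -0.6, -0.8]
gripper_width: 0.0429
```

```bash
python3 - <<'E'
from tgt import *
tgt([.395,.216,.4],.2)
E
```

```text
16.15 [0.436  0.0293 0.3311] hyaw 0.1951163432287284 tilt [-0.0019  0.0012] F [ 0.114  -0.6184 -0.7861] [ 0.0164 -0.0809  0.0102] w 0.04292648148680244 q [-1.324  -0.3395  0.9727  1.9818  0.2832  1.3658  1.3275]
rot [-0.0011 -0.0019  0.0049] 0.0053581384505528695 shift cm [-4.0977 18.6731  6.8926]
```

As predicted. The rest of the unwinding loop follows.

>>> drive_tool:
  series:
    - {"xyz":[-0.7,3.1,1.1],"rot":[0,0,0],"fingers":0.5}
    - {"xyz":[-0.7,3.1,1.1],"rot":[0,0,0],"fingers":0.5}
    - {"xyz":[-0.7,3.1,1.1],"rot":[0,0,0],"fingers":0.5}
    - {"xyz":[-0.7,3.1,1.1],"rot":[0,0,0],"fingers":0.5}
    - {"xyz":[-0.7,3.1,1.1],"rot":[0,0,0],"fingers":0.5}
    - {"xyz":[-0.7,3.1,1.1],"rot":[0,0,0],"fingers":0.5}
    - {"xyz":[-2.2,2.3,0],"rot":[0,0,0],"fingers":0.5}
    - {"xyz":[-2.2,2.3,0],"rot":[0,0,0],"fingers":0.5}
    - {"xyz":[-2.2,2.3,0],"rot":[0,0,0],"fingers":0.5}
    - {"xyz":[-2.2,2.3,0],"rot":[0,0,0],"fingers":0.5}

```text
time_s: 16.98
ee_pos: [0.305, 0.3081, 0.3967]
eef_rot: [0.308, -3.124, -0.004]
force: [0.1, 0.2, -0.4]
gripper_width: 0.0428
```

>>> drive_tool:
  series:
    - {"xyz":[-2.2,2.3,0],"rot":[0,0,0],"fingers":0.5}
    - {"xyz":[-2.2,2.3,0],"rot":[0,0,0],"fingers":0.5}
    - {"xyz":[-2.2,2.3,0],"rot":[0,0,0],"fingers":0.5}
    - {"xyz":[1.8,2.8,0],"rot":[0,0,0],"fingers":0.5}
    - {"xyz":[1.8,2.8,0],"rot":[0,0,0],"fingers":0.5}
    - {"xyz":[1.8,2.8,0],"rot":[0,0,0],"fingers":0.5}
    - {"xyz":[1.8,2.8,0],"rot":[0,0,0],"fingers":0.5}
    - {"xyz":[1.8,2.8,0],"rot":[0,0,0],"fingers":0.5}
    - {"xyz":[1.8,2.8,0],"rot":[0,0,0],"fingers":0.5}
    - {"xyz":[1.8,2.8,0],"rot":[0,0,0],"fingers":0.5}

```text
time_s: 17.82
ee_pos: [0.3662, 0.574, 0.3957]
eef_rot: [0.312, -3.123, -0.002]
force: [0.4, -0.5, 0.9]
gripper_width: 0.0427
```

```bash
python3 - <<'E'
from tgt import *
tgt([.405,.631,.4],.2)
E
```

```text
17.8167 [0.3662 0.574  0.3957] hyaw 0.19889551128622562 tilt [-0.0035  0.0011] F [ 0.4388 -0.5071  0.9346] [-0.0145 -0.0113 -0.028 ] w 0.04268239511157069 q [-1.4497  0.3944  0.5532  1.3089 -0.2074  1.4953  0.8542]
rot [-0.0011 -0.0035  0.0011] 0.003866550410915212 shift cm [3.883  5.6978 0.4331]
```

>>> drive_tool:
  series:
    - {"xyz":[1.8,2.8,0],"rot":[0,0,0],"fingers":0.5}
    - {"xyz":[1.8,2.8,0],"rot":[0,0,0],"fingers":0.5}
    - {"xyz":[2.4,-2.8,0],"rot":[0,0,0],"fingers":0.5}
    - {"xyz":[2.4,-2.8,0],"rot":[0,0,0],"fingers":0.5}
    - {"xyz":[2.4,-2.8,0],"rot":[0,0,0],"fingers":0.5}
    - {"xyz":[2.4,-2.8,0],"rot":[0,0,0],"fingers":0.5}
    - {"xyz":[2.4,-2.8,0],"rot":[0,0,0],"fingers":0.5}
    - {"xyz":[2.4,-2.8,0],"rot":[0,0,0],"fingers":0.5}
    - {"xyz":[2.4,-2.8,0],"rot":[0,0,0],"fingers":0.5}
    - {"xyz":[2.4,-2.8,0],"rot":[0,0,0],"fingers":0.5}

```text
time_s: 18.65
ee_pos: [0.5948, 0.403, 0.3959]
eef_rot: [0.311, -3.123, -0.002]
force: [1.3, -1.1, -0.1]
gripper_width: 0.0428
```

>>> drive_tool:
  series:
    - {"xyz":[2.4,-2.8,0],"rot":[0,0,0],"fingers":0.5}
    - {"xyz":[2.4,-2.8,0],"rot":[0,0,0],"fingers":0.5}
    - {"xyz":[2.4,-2.8,0],"rot":[0,0,0],"fingers":0.5}
    - {"xyz":[2.4,-2.8,0],"rot":[0,0,0],"fingers":0.5}
    - {"xyz":[-2.0,-2.5,0],"rot":[0,0,0],"fingers":0.5}
    - {"xyz":[-2.0,-2.5,0],"rot":[0,0,0],"fingers":0.5}
    - {"xyz":[-2.0,-2.5,0],"rot":[0,0,0],"fingers":0.5}
    - {"xyz":[-2.0,-2.5,0],"rot":[0,0,0],"fingers":0.5}
    - {"xyz":[-2.0,-2.5,0],"rot":[0,0,0],"fingers":0.5}
    - {"xyz":[-2.0,-2.5,0],"rot":[0,0,0],"fingers":0.5}

```text
time_s: 19.48
ee_pos: [0.5693, 0.1409, 0.3959]
eef_rot: [0.31, -3.124, -0.001]
force: [-0.2, -0.5, -0.1]
gripper_width: 0.0427
```

```bash
python3 - <<'E'
from tgt import *
tgt([.46,0,.3],.2)
E
```

```text
19.4833 [0.5693 0.1409 0.3959] hyaw 0.1978980466474034 tilt [-0.0027  0.0004] F [-0.2119 -0.5365 -0.1134] [0.0048 0.0495 0.0349] w 0.04267554395123827 q [-0.9065  0.1895  0.6981  1.5565 -0.1234  1.4427  1.5676]
rot [-0.0004 -0.0027  0.0021] 0.003446545455275028 shift cm [-10.9294 -14.0866  -9.5889]
```

>>> drive_tool:
  series:
    - {"xyz":[-1.8,-2.4,-1.0],"rot":[0,0,0],"fingers":0.5}
    - {"xyz":[-1.8,-2.4,-1.5],"rot":[0,0,0],"fingers":0.5}
    - {"xyz":[-1.8,-2.4,-1.5],"rot":[0,0,0],"fingers":0.5}
    - {"xyz":[-1.8,-2.4,-1.5],"rot":[0,0,0],"fingers":0.5}
    - {"xyz":[-1.8,-2.4,-1.5],"rot":[0,0,0],"fingers":0.5}
    - {"xyz":[-1.8,-2.4,-1.5],"rot":[0,0,0],"fingers":0.5}
    - {"xyz":[1,-3,-0.7],"rot":[0,0,-0.02],"fingers":0.5}
    - {"xyz":[1,-3,-0.7],"rot":[0,0,-0.02],"fingers":0.5}
    - {"xyz":[1,-3,-0.7],"rot":[0,0,-0.02],"fingers":0.5}
    - {"xyz":[1,-3,-0.7],"rot":[0,0,-0.02],"fingers":0.5}

```text
time_s: 20.32
ee_pos: [0.5029, -0.1237, 0.2834]
eef_rot: [0.184, -3.136, -0.003]
force: [0.9, -0.2, -0.4]
gripper_width: 0.0425
```

```bash
python3 - <<'E'
from tgt import *
tgt([.539,-.22,.235],.065)
E
```

```text
20.3167 [ 0.5029 -0.1237  0.2834] hyaw 0.11732479449390487 tilt [-0.0004  0.0017] F [ 0.9003 -0.25   -0.3653] [0.0143 0.0067 0.0207] w 0.04250821862880951 q [-0.7115  0.1007  0.9414  1.8843 -0.0891  1.1999  1.948 ]
rot [-0.0017 -0.0003 -0.0523] 0.05235483939885998 shift cm [ 3.6145 -9.6295 -4.8418]
```

>>> drive_tool:
  series:
    - {"xyz":[0.9,-2.4,-1.0],"rot":[0,0,-0.013],"fingers":0.5}
    - {"xyz":[0.9,-2.4,-1.0],"rot":[0,0,-0.013],"fingers":0.5}
    - {"xyz":[0.9,-2.4,-1.4],"rot":[0,0,-0.013],"fingers":0.5}
    - {"xyz":[0.9,-2.4,-1.4],"rot":[0,0,-0.013],"fingers":0.5}
    - {"xyz":[0,0,-2],"rot":[0,0,0],"fingers":0.5}
    - {"xyz":[0,0,-1],"rot":[0,0,0],"fingers":0.5}
    - {"xyz":[0,0,0],"rot":[0,0,0],"fingers":0.5}
    - {"xyz":[0,0,0],"rot":[0,0,0],"fingers":0.5}

```text
time_s: 20.98
ee_pos: [0.5379, -0.2173, 0.204]
eef_rot: [0.105, -3.135, -0.003]
force: [0.3, -1.0, -0.2]
gripper_width: 0.043
```

```bash
python3 - <<'E'
from tgt import *
tgt([.539,-.22,.205],.065)
h=np.array([.4625,-.1765,.2053])
c=camera("top"); draw(c,300,195,80,70,8,"k1",HL(h,80)); 
c=camera("scene"); draw(c,280,175,80,60,10,"k2",HL(h,80))
E
```

```text
20.9833 [ 0.5379 -0.2173  0.204 ] hyaw 0.06695373809487704 tilt [-0.0044  0.0015] F [ 0.3021 -0.9849 -0.2353] [ 0.0328 -0.0376  0.0135] w 0.042987377675971564 q [-0.432   0.3953  0.9213  1.8267 -0.3509  1.0985  2.2545]
rot [-0.0015 -0.0044 -0.002 ] 0.005043533890335658 shift cm [ 0.1098 -0.2689  0.1021]
```

View pics/k2.png

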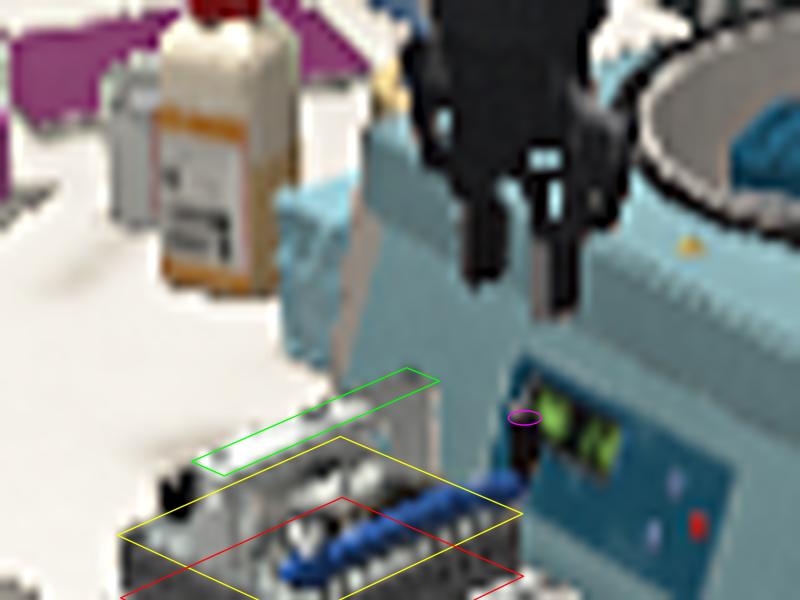

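View pics/k1.png

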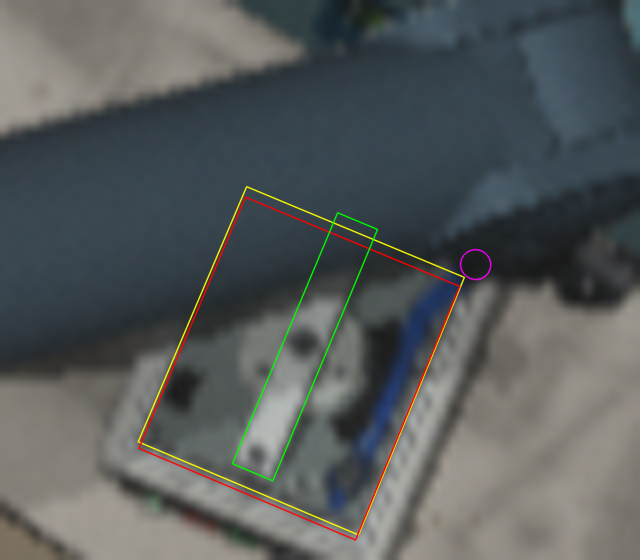

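>>> drive_tool:
  series:
    - {"xyz":[0.1,-0.25,-1],"rot":[0,0.004,0],"fingers":0.5}
    - {"xyz":[0,0,-2],"rot":[0,0,0],"fingers":0.5}
    - {"xyz":[0,0,-1],"rot":[0,0,0],"fingers":0.5}
    - {"xyz":[0,0,0],"rot":[0,0,0],"fingers":0.5}
    - {"xyz":[0,0,0],"rot":[0,0,0],"fingers":0.5}

```text
time_s: 21.5
ee_pos: [0.5381, -0.2205, 0.1636]
eef_rot: [0.103, -3.131, -0.002]
force: [0.1, -0.5, 0.6]
gripper_width: 0.0429
```

```bash
python3 - <<'E'
from tgt import *
tgt([.539,-.22,.132],.065)
h=np.array([.4625,-.1765,.2053])
c=camera("scene"); draw(c,280,175,80,60,10,"l2",HL(h,80))
E
```

```text
21.5 [ 0.5381 -0.2205  0.1636] hyaw 0.06565364606719215 tilt [-0.0089  0.001 ] F [ 0.1451 -0.4884  0.6271] [-0.0332 -0.0161 -0.0371] w 0.04286266748170068 q [-0.3919  0.453   0.8863  1.8539 -0.4017  1.0352  2.2949]
rot [-0.001  -0.0089 -0.0007] 0.008996921917881309 shift cm [ 0.0923  0.0482 -3.158 ]
```

View pics/l2.png

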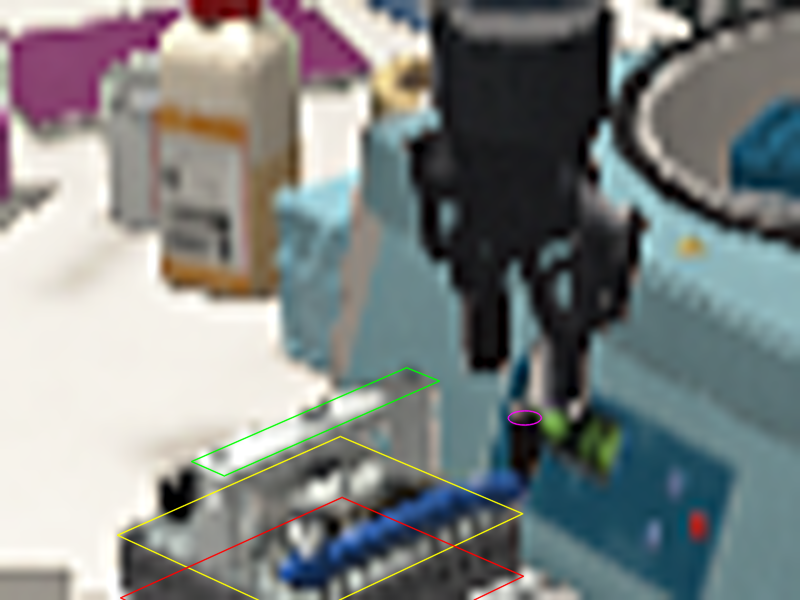

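>>> drive_tool:
  series:
    - {"xyz":[0.1,0.03,-1],"rot":[0,-0.009,0],"fingers":0.5}
    - {"xyz":[0,0,-1.2],"rot":[0,0,0],"fingers":0.5}
    - {"xyz":[0,0,-0.9],"rot":[0,0,0],"fingers":0.5}
    - {"xyz":[0,0,0],"rot":[0,0,0],"fingers":0.5}
    - {"xyz":[0,0,0],"rot":[0,0,0],"fingers":0.5}

```text
time_s: 21.97
ee_pos: [0.5389, -0.2204, 0.1323]
eef_rot: [0.102, -3.14, -0.001]
force: [0.3, -0.4, -0.2]
gripper_width: 0.0425
```

```bash
python3 - <<'E'
from tgt import *
tgt([.539,-.22,.132],.065)
h=np.array([.4625,-.1765,.2053])
c=camera("scene"); draw(c,280,175,80,60,10,"m2",HL(h,80))
E
```

```text
21.9667 [ 0.5389 -0.2204  0.1323] hyaw 0.06517902305440959 tilt [-0.0003  0.0008] F [ 0.3385 -0.4251 -0.1863] [-0.0004  0.0085  0.0216] w 0.0424651449416452 q [-0.3647  0.4903  0.8548  1.8798 -0.4448  0.9739  2.3257]
rot [-0.0008 -0.0003 -0.0002] 0.0009054481014673647 shift cm [ 0.0097  0.0412 -0.0329]
```

View pics/m2.png

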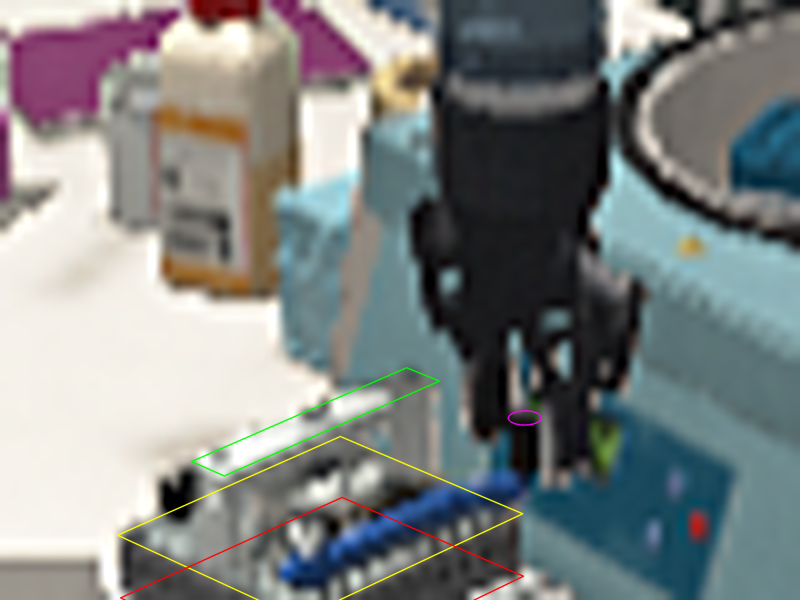

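The fingers straddle the post, so I close on it.

>>> drive_tool:
  series:
    - {"xyz":[0,0,0],"rot":[0,0,0],"fingers":0.35}
    - {"xyz":[0,0,0],"rot":[0,0,0],"fingers":0.25}
    - {"xyz":[0,0,0],"rot":[0,0,0],"fingers":0.1}
    - {"xyz":[0,0,0],"rot":[0,0,0],"fingers":0}
    - {"xyz":[0,0,0],"rot":[0,0,0],"fingers":0}
    - {"xyz":[0,0,0],"rot":[0,0,0],"fingers":0}
    - {"xyz":[0,0,0],"rot":[0,0,0],"fingers":0}

```text
time_s: 22.6
ee_pos: [0.5399, -0.2203, 0.1336]
eef_rot: [-0.103, 3.138, 0.002]
force: [-0.8, 2.8, 5.1]
gripper_width: 0.0118
```

```bash
python3 - <<'E'
from tgt import *
tgt([.539,-.22,.132],.065)
h=np.array([.4625,-.1765,.2053])
js=[0,.1,.2,.3,.4,.5,.55,.58,.6];a=[-np.arctan2(16,112)-j for j in js]
X=T(h,[[-46+113.1*np.cos(b),-42+113.1*np.sin(b),143] for b in a]); print(np.diff(X,axis=0)*100)
E
```

```text
22.6 [ 0.5399 -0.2203  0.1336] hyaw 0.06551843192190177 tilt [0.0021 0.0013] F [-0.7895  2.8177  5.1418] [ 0.4825  0.3051 -0.0269] w 0.011815655740073767 q [-0.3652  0.4887  0.8555  1.8785 -0.4452  0.9746  2.3258]
rot [-0.0013  0.0021 -0.0005] 0.0025294356225164013 shift cm [-0.0888  0.0313 -0.1622]
[[ 0.0152 -1.1304  0.    ]
 [-0.0978 -1.1263  0.    ]
 [-0.2097 -1.1109  0.    ]
 [-0.3196 -1.0844  0.    ]
 [-0.4263 -1.0471  0.    ]
 [-0.2518 -0.5063  0.    ]
 [-0.1631 -0.2975  0.    ]
 [-0.1137 -0.1956  0.    ]]
```

>>> drive_tool:
  series:
    - {"xyz":[0.01,-0.56,0],"rot":[0,0,-0.05],"fingers":0}
    - {"xyz":[0.0,-0.57,0],"rot":[0,0,-0.05],"fingers":0}
    - {"xyz":[-0.04,-0.57,0],"rot":[0,0,-0.05],"fingers":0}
    - {"xyz":[-0.06,-0.56,0],"rot":[0,0,-0.05],"fingers":0}
    - {"xyz":[-0.09,-0.56,0],"rot":[0,0,-0.05],"fingers":0}
    - {"xyz":[-0.12,-0.55,0],"rot":[0,0,-0.05],"fingers":0}
    - {"xyz":[0,0,0],"rot":[0,0,0],"fingers":0}

```text
time_s: 23.18
ee_pos: [0.5368, -0.2547, 0.1336]
eef_rot: [0.372, 3.117, 0.001]
force: [-0.6, 3.6, 4.5]
gripper_width: 0.0118
```

```bash
cat > chk.py <<'E'
from tgt import *
def chk(tag=None):
    h=np.array([.4625,-.1765,.2053]); o=st()
    b=T(h,[-46,-42,143])[0]; v=o["ee_pos"]-b; j=h[2]-np.arctan2(16,112)-np.arctan2(v[1],v[0]); print("j est",j,"radius",np.hypot(*v[:2]))
    if tag: draw(camera("scene"),285,185,80,60,10,tag,HL(h,80,j))
E
python3 -c "
from chk import *
chk('n2')"
```

```text
23.1833 [ 0.5368 -0.2547  0.1336] hyaw -0.23731072417097665 tilt [0.0025 0.0006] F [-0.5834  3.5701  4.5342] [0.6686 0.0689 0.0046] w 0.011796055706003844 q [-0.3422  0.5397  0.9189  1.8534 -0.5088  1.0007  2.1266]
j est 0.3089069572207823 radius 0.11417688554508484
```

View pics/n2.png

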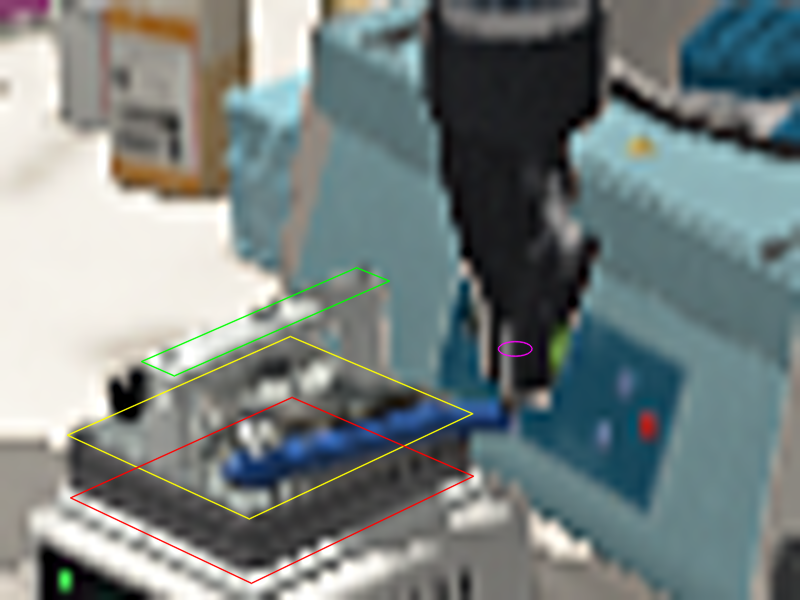

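>>> drive_tool:
  series:
    - {"xyz":[-0.15,-0.55,0],"rot":[0,0,-0.05],"fingers":0}
    - {"xyz":[-0.17,-0.54,0],"rot":[0,0,-0.05],"fingers":0}
    - {"xyz":[-0.2,-0.53,0],"rot":[0,0,-0.05],"fingers":0}
    - {"xyz":[-0.23,-0.52,0],"rot":[0,0,-0.05],"fingers":0}
    - {"xyz":[-0.25,-0.5,0],"rot":[0,0,-0.05],"fingers":0}
    - {"xyz":[0,0,0],"rot":[0,0,0],"fingers":0}

```text
time_s: 23.73
ee_pos: [0.5271, -0.2806, 0.1334]
eef_rot: [0.754, 3.047, 0.002]
force: [0.9, 3.0, 5.7]
gripper_width: 0.0114
```

```bash
python3 -c "
from chk import *
chk('n3')"
```

```text
23.7333 [ 0.5271 -0.2806  0.1334] hyaw -0.4853547147993045 tilt [0.0028 0.0003] F [0.8841 3.0491 5.7371] [ 0.8077 -0.1555  0.1279] w 0.011402613048848069 q [-0.328   0.5734  0.9732  1.8478 -0.557   1.0185  1.962 ]
j est 0.550927665901433 radius 0.11438061825891949
```

Now small steps onto the stop, watching the force.

>>> drive_tool:
  series:
    - {"xyz":[-0.1,-0.2,0],"rot":[0,0,-0.02],"fingers":0}
    - {"xyz":[-0.06,-0.1,0],"rot":[0,0,-0.01],"fingers":0}
    - {"xyz":[0,0,0],"rot":[0,0,0],"fingers":0}
    - {"xyz":[0,0,0],"rot":[0,0,0],"fingers":0}

```text
time_s: 24.12
ee_pos: [0.5259, -0.2828, 0.1333]
eef_rot: [0.795, 3.037, 0.002]
force: [-0.0, 3.2, 5.7]
gripper_width: 0.0118
```

```bash
python3 -c "
from chk import *
chk()"
```

```text
24.1167 [ 0.5259 -0.2828  0.1333] hyaw -0.5122166142444466 tilt [0.0027 0.0005] F [-0.035   3.192   5.7274] [ 0.7742 -0.1496  0.1442] w 0.01181104536809466 q [-0.327   0.5767  0.9786  1.8478 -0.5618  1.0203  1.9432]
j est 0.5727817036936456 radius 0.11443744029653129
```

>>> drive_tool:
  series:
    - {"xyz":[-0.06,-0.1,0],"rot":[0,0,-0.01],"fingers":0}
    - {"xyz":[-0.06,-0.1,0],"rot":[0,0,-0.01],"fingers":0}
    - {"xyz":[0,0,0],"rot":[0,0,0],"fingers":0}
    - {"xyz":[0,0,0],"rot":[0,0,0],"fingers":0}

```text
time_s: 24.45
ee_pos: [0.5247, -0.285, 0.1333]
eef_rot: [0.826, 3.028, 0.002]
force: [1.2, 3.3, 5.9]
gripper_width: 0.0117
```

```bash
python3 -c "
from chk import *
chk('n4')
c=camera('top'); crop(c,300,195,80,70,8,'n5')"
```

```text
24.45 [ 0.5247 -0.285   0.1333] hyaw -0.5326581407813726 tilt [0.0028 0.0003] F [1.2094 3.2968 5.9289] [ 0.8201 -0.2604  0.0258] w 0.011698927457587957 q [-0.326   0.579   0.9834  1.8482 -0.5655  1.0214  1.9299]
j est 0.5945932496824871 radius 0.11444009886122125
```

View pics/n4.png

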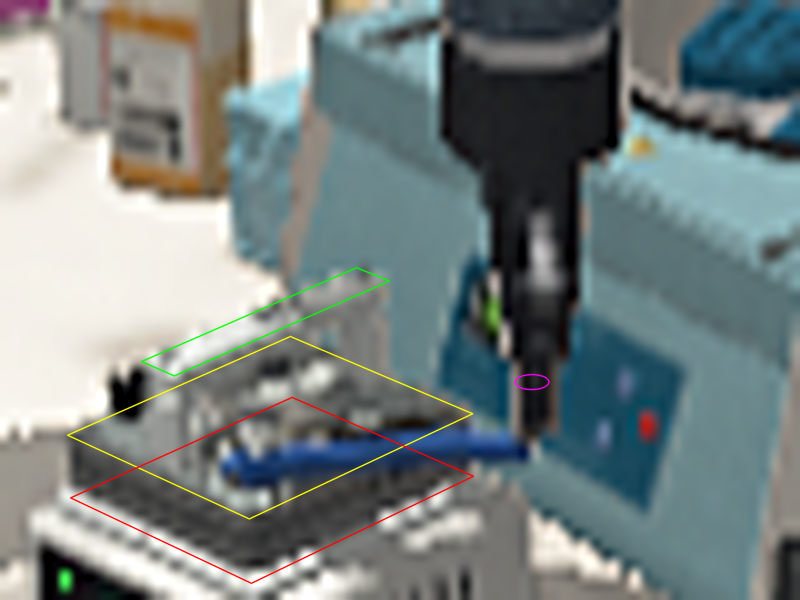

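View pics/n5.png

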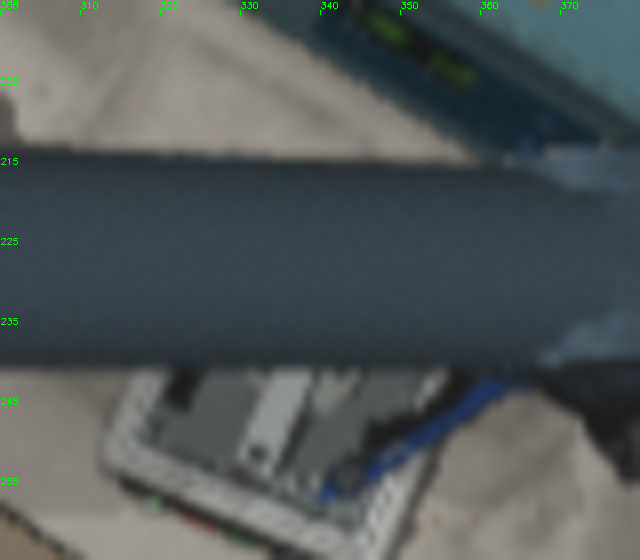

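The fingertips press down about 6 N on the arm. I relieve that by raising slightly and add about 1.5 mm towards the stop.

>>> drive_tool:
  series:
    - {"xyz":[0,0,0.1],"rot":[0,0,0],"fingers":0}
    - {"xyz":[-0.04,-0.07,0],"rot":[0,0,-0.006],"fingers":0}
    - {"xyz":[-0.04,-0.07,0],"rot":[0,0,-0.006],"fingers":0}
    - {"xyz":[0,0,0],"rot":[0,0,0],"fingers":0}
    - {"xyz":[0,0,0],"rot":[0,0,0],"fingers":0}

```text
time_s: 24.97
ee_pos: [0.5229, -0.2867, 0.1337]
eef_rot: [0.848, 3.024, 0.001]
force: [2.2, 3.4, 1.0]
gripper_width: 0.0115
```

```bash
python3 -c "
from chk import *
chk('n6')"
```

```text
24.9667 [ 0.5229 -0.2867  0.1337] hyaw -0.5466732165847583 tilt [0.0013 0.0001] F [2.2117 3.4406 0.9697] [ 0.7629 -0.41    0.0503] w 0.011505414873526933 q [-0.3255  0.5799  0.9878  1.8488 -0.5663  1.0236  1.9207]
j est 0.6160956923022427 radius 0.11381356362962815
```

View pics/n6.png

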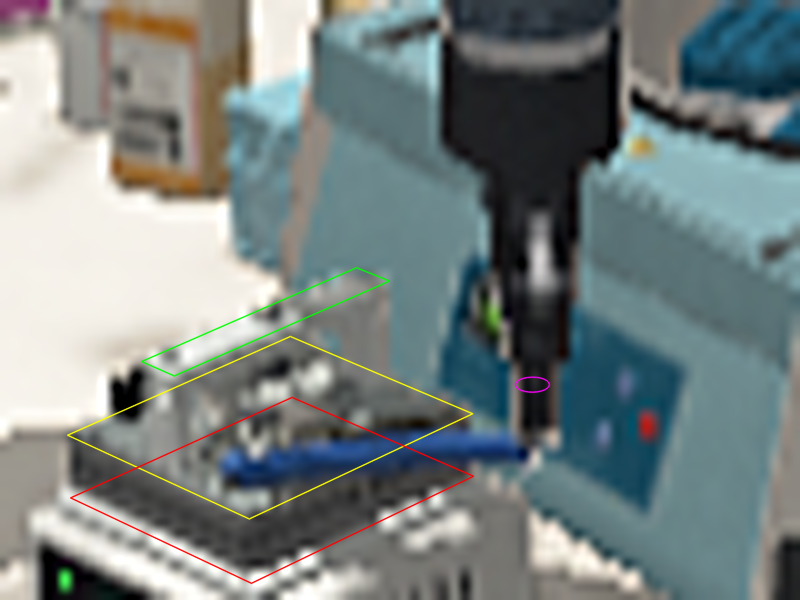

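>>> drive_tool:
  series:
    - {"xyz":[0,0,0],"rot":[0,0,0],"fingers":0}
    - {"xyz":[0,0,0],"rot":[0,0,0],"fingers":0}
    - {"xyz":[0,0,0],"rot":[0,0,0],"fingers":0}
    - {"xyz":[0,0,0],"rot":[0,0,0],"fingers":0}
    - {"xyz":[0,0,0],"rot":[0,0,0],"fingers":0}

```text
time_s: 25.43
ee_pos: [0.5228, -0.2869, 0.1338]
eef_rot: [0.848, 3.024, 0.0]
force: [1.4, 4.0, 0.1]
gripper_width: 0.0112
```

```bash
python3 -c "
from chk import *
chk()
c=snap('scene','z1')"
```

```text
25.4333 [ 0.5228 -0.2869  0.1338] hyaw -0.5467504569734951 tilt [ 0.0011 -0.0001] F [1.36   4.0005 0.0607] [ 0.7802 -0.3826  0.0324] w 0.011223455643918528 q [-0.3255  0.5798  0.988   1.8488 -0.5659  1.0236  1.9207]
j est 0.6181738887902912 radius 0.11378873099392824
```

View pics/z1.png

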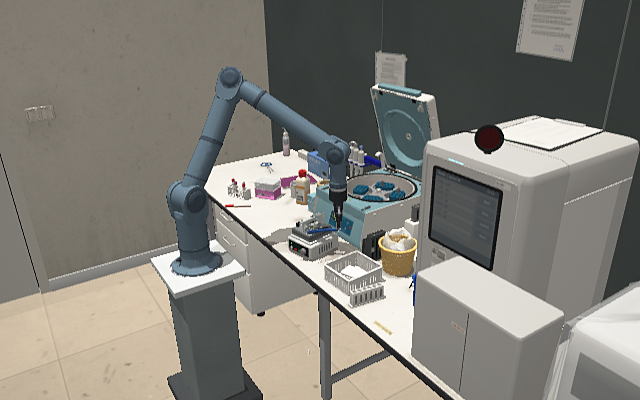

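The picture shows the head seated on the pump, the arm held open at about (335,228), and the bench items where they were. The readings are steady, so I hand in.

```bash
python3 -c "
from plant import ticket
print(ticket.close_job())"
```

```text
the job is handed in; nothing more can be done
None
```

I seated the pump head on its pins, let go of the bar, then took the finger post and swung the pressure arm out. I handed in at about 25.5 s, still gripping the post.

**Seating:** Contact came at the expected home height, with the tool at 0.1372 m. After I let go, the overlay on both pictures showed the head home with the arm closed.

**Last checks:**
- **Arm opening:** the joint estimate from the tool position is about 0.60–0.62 rad.
- **Force on the tool:** the sideways force is steady at about 4 N, and the vertical force is near 0.
- **Head:** it still matches the home overlay in the last close-up, just before hand-in.
- **Bystanders:** they look unmoved in the final picture.

**What went wrong or disagreed:**
- **Wrong turn:** after releasing the bar I turned the wrist the wrong way. Joints 2 and 7 reached their limits, and readings passed the stated values by about 0.001–0.002 rad. I can't tell whether that counts as passing the range. Nothing was touched, and I unwound it with a detour loop.
- **Stop not felt:** I saw no clear force rise at the stop. "At the stop" therefore rests on geometry. The 4 N reading is also a little below the roughly 5 N expected there.

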